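# Slide a bare circuit board off its carton and clamp it in the board holder

## Robot

A 7-joint arm with a two-finger parallel gripper is mounted at the origin on a cart in front of the work surface, level with it; the furniture and walls round the work are solid. World frame = base frame: x ahead of the robot, y to its left, z up, the work surface at z = 0. Lengths are in m, angles in rad, forces in N, time in s.
With the tool pointing down it reaches from about 0.4 to 0.875 m from the base axis. Payload 6.5 kg.
Tool frame: the origin (TCP) lies on the centre line of the jaws, within the pads' length; the fingertips stand 22 mm ahead of it and the grasp point (between the pads) lies 3 mm ahead of it (bot.tcp_to_tips is the distance from the TCP to the fingertips, in m); z points along the fingers, y is the line along which they close (so a half turn about z gives the same grasp; the last joint's range is limited). The gripper opens to 85 mm and grips with 20 to 120 N. Pads are 22 mm wide; open, the fingers measure 114 mm over their backs; the gripper's body (76 mm by 85 mm) begins 54 mm behind the grasp point. The pads swing forward as they close: fully open they stand 13 mm farther back than shut.
Start: joints at [-1.171, 0.536, -0.004, 1.538, 0.003, 1.067, -0.071], TCP at [0.292, 0.581, 0.23] pointing down, gripper open.
Joint ranges: [-2.7, 2.7], [-0.37, 2.16], [-1.27, 1.26], [0.24, 2.4], [-1.31, 4.45], [0.19, 1.91], [-2.76, 2.76]. Speed limits (rad/s): [2.39, 2.39, 3.14, 3.14, 3.14, 3.14, 3.14].

## Interface

Orientations are given as a unit quaternion [w, x, y, z].
In Python, from plant import observe, grab_frame, camera_info, sign_off, bot gives the robot as it stands. The module is installed in compiled form; this text tells all that it offers.
- The arm moves only by the tool carry_out, never from a script. Its argument "commands" is a list of rows, each an object of numbers: "tx", "ty", "tz": the shift along the world's x, y, z in cm; "roll": the turn about the world's z in rad. In form: [{"tx": .., "ty": .., "tz": .., "roll": ..}, ...]. A call has 1 to 12 rows; each row shifts and turns the commanded pose from where the row before left it; what a row does not reach is not made up. A row lasts 1/12 s, in which the tool goes at most 41.7 mm and 7.16 degrees, less where a joint would pass 70% of its speed; a pose out of reach is approached as far as the arm can. A call with a gripper value outside its range is refused whole. "hand" is the opening, from 0 (shut) to 1 (fully open), set as the call begins (left out, the last holds). The fingers move at their own pace and stop on an object; the grip force is fixed at half the most. Time passes only in rows, so rows that do not move let the fingers close. It gives the time, the measured TCP pose, the force, the opening and the grip force at its end, in the units of the state.
- observe(): the state, without advancing time (a new reading comes with each control period).
- grab_frame(name): name is "side" or "top"; returns the picture (420x560x3 uint8, red, green, blue); there is no depth.
- camera_info(name): a dict with "vfov" (degrees; the focal length in pixels is half the picture's height over the tangent of half this angle, whatever the lens; pixels are square), "cx", "cy" (the principal point, pixels), "camera_from_world" (4x4, takes a point from world to camera coordinates). Camera axes: x right, y up, looking along -z (the intrinsics and any distortion apply to the point x, -y, -z); pixel columns grow to the right and rows downward; lengths in m; the calibration is good to about 2 mm. A picture is of the moment at which its call begins. camera_info takes no time and is no camera call.
- sign_off(): hands the job in; it is judged then, once.
The state is a dict: "t": time; "qpos": joint angles; "qd": joint speeds; "tau": joint torques, N m; "position": TCP position; "tool_rot": TCP orientation; "wrist_force": force on the tool from outside, world axes, zero at the start; "moment": the same for the moment, N m; "grip_width": finger opening in m; "grip_force": force on a finger pad.
Only numpy, scipy, OpenCV 4.12 (cv2) and the standard library are available. Lean on these libraries where they do the work, as an engineer would, in place of code of your own. Each camera call takes 0.05 s, during which the arm holds its last target. There are 200 camera calls.

## Task

The bare green circuit board lies flat on the white carton, too thin to be gripped there. Slide it along the carton until its end hangs over the carton's end nearest you, pinch it by that overhanging end and lay it in the board holder, flat on the two ledges between the side guides with its far end up to the end stop. Then tip the holder's red-knobbed drop bar over so that it falls across the board into its keeper, and leave everything else on the desk alone.

Things in the scene. Friction and masses are not known exactly. Their poses are not given: they have to be found in the camera images.
- carton: white shipping carton with a strip of brown tape, fixed, lying on its long side: 240 mm long (its x axis), 83 mm wide (y), flat top 65 mm above the desk. Origin: centre of its underside; -x points to the end nearest the robot, the end face is 120 mm from the origin.
- board: bare green circuit board with gold pads, loose: a flat plate 150 mm long (x), 62 wide (y), 3 thick, about 55 g, nothing on it, the same either way round. Origin: centre of its underside. It starts wholly on the carton's top, its length roughly along the carton. Fingertips pressed on its top with 3 to 15 N drag it along.
- holder: board holder, fixed: black base 130 x 130 x 10 mm. Origin: underside, between the ledges; +x away from the robot. Ledges along x (x = -50 to 60 mm, y = 21 to 32 either side) carry the board's underside at z = 30. Side guides with sloping lead-ins start at y = +-33 (2 mm play a side), 38 high. Nothing of the holder stands nearer than x = -50 above the base (edge x = -57).
- bar (a joint): steel drop bar, 12 mm wide, 8 thick, rubber foot in the middle, red knob (17 mm diameter) on its end, 110 g. 0 = level, on the board, its end in the keeper (-0.05 with no board); 1.57 upright; it starts leaning back at about 1.95 on its stop, knob toward the holder's -y (right). Swings freely, slightly damped, and falls either way from upright; 1 to 2 N at the knob move it.
- bar_knob (a point): centre of the red knob of the drop bar, 116 mm from the hinge pin
- multimeter: blue hand multimeter lying face up, 152 x 78 x 48 mm, origin centre of its underside; a bystander
- tape_brown: roll of brown paper tape lying flat, 86 mm diameter, 37 mm high, origin centre of its underside; a bystander
- holder_seat (a point): where the origin of the seated board belongs (30 mm above the desk, holder x = -15 mm). The end stop's face is 75 mm from here along the holder's +x, 39 mm high; the seated board's near end sticks out 40 mm past the ledges at -x, free on both sides for the fingers
- bar_hinge (a point): hinge pin of the drop bar, 44 mm above the desk at holder x = 0, y = -52 mm; the pin runs along the holder's x
- keeper (a point): notch of the keeper, 44 mm above the desk at holder x = 0, y = +52 mm: two cheeks 16 mm apart, up to 60 mm high, between which the bar's end comes to lie

How it is judged:
By the outcome, as a careful person would: the job done as asked, in the order asked, and still so for the second after the job is handed in, with the robot touching nothing.
It also fails if it takes over 58 s, if anything falls off the work surface, if the arm or the gripper's body presses on something with over 40 N, if the wrist force passes 120 N, or if a joint passes its speed limit or range.

## Working session

There is one attempt and no reset: what is moved stays moved. The work goes in short steps, Python scripts to look and compute and a tool call to move; the robot and the scene stay as the last step left them, time stands still between calls to the robot, and variables do not carry over. Pictures are saved under pics/ and viewed, at most 10 in all, crops included, and the job is handed in when it is done.

Besides the shell and the picture viewer there is one more tool, called after ">>>" by a JSON object that holds its "op" and its "data", one argument or row to a line. carry_out: Moves the arm, as the interface text tells. Its arguments: {"type":"object","properties":{"commands":{"type":"array","items":{"type":"object","properties":{"tx":{"type":"number"},"ty":{"type":"number"},"tz":{"type":"number"},"roll":{"type":"number"}}}},"hand":{"type":"number"}},"required":["commands"]}

```bash
mkdir -p pics
python3 - <<'E'
from plant import *
import cv2,json
for n in("top","side"):
    i=camera_info(n); print(n,i)
    cv2.imwrite(f"pics/{n}0.png",cv2.cvtColor(grab_frame(n),cv2.COLOR_RGB2BGR))
s=observe(); print(s['t'],s['position'],s['tool_rot'],s['grip_width'],bot.tcp_to_tips)
E
```

```text
top {'vfov': 57.3968297760522, 'cx': 276.38086031502485, 'cy': 212.35820010430277, 'camera_from_world': array([[ 0.02327939, -0.99955371, -0.01872036, -0.05251117],
       [ 0.99736129,  0.0219322 ,  0.06920577, -0.48329758],
       [-0.0687643 , -0.02028203,  0.99742674, -0.97659588],
       [ 0.        ,  0.        ,  0.        ,  1.        ]])}
side {'vfov': 56.70593217914057, 'cx': 281.07812074053385, 'cy': 207.48151559016304, 'camera_from_world': array([[ 0.87460386, -0.48483652,  0.00127929, -0.45981787],
       [ 0.18778794,  0.34118375,  0.92104796, -0.14670457],
       [-0.44699416, -0.80531186,  0.38944707, -0.88613788],
       [ 0.        ,  0.        ,  0.        ,  1.        ]])}
0.1 [0.29169279 0.58024231 0.22889063] [-1.30884946e-04  2.30769883e-01  9.73008037e-01 -7.77643950e-04] 0.08545537649098013 0.022
```

View pics/top0.png

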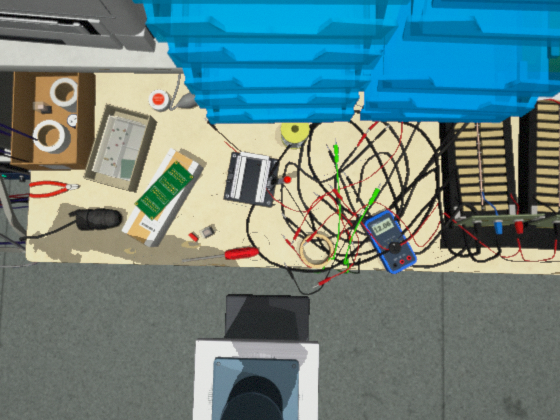

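View pics/side0.png

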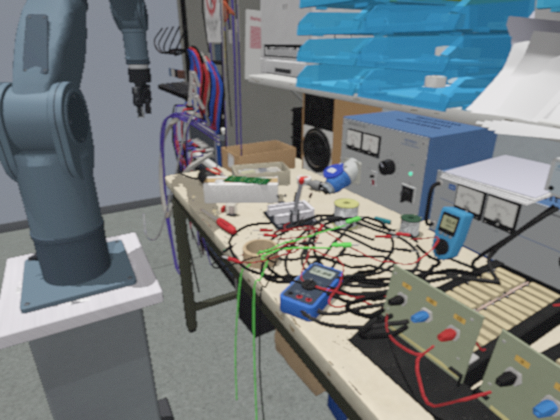

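The top view shows the carton and green board around (165,197), the holder at (250,178), its knob at about (288,179), the multimeter at (390,240) and the tape roll at (316,250). The side view shows the board at (250,181), the holder at (290,213) and the knob at about (302,182). Next I'll measure these.

```bash
cat > h.py <<'E'
from plant import *
import cv2, numpy as np
def cam(n):
    i=camera_info(n); f=210/np.tan(np.radians(i['vfov']/2)); return f,i['cx'],i['cy'],np.array(i['camera_from_world'])
def proj(n,p):
    f,cx,cy,T=cam(n); c=T[:3,:3]@np.asarray(p,float)+T[:3,3]; return np.array([cx+f*c[0]/-c[2],cy-f*c[1]/-c[2]])
def ray(n,uv):
    f,cx,cy,T=cam(n); R=T[:3,:3]; d=R.T@np.array([(uv[0]-cx)/f,-(uv[1]-cy)/f,-1]); return -R.T@T[:3,3],d/np.linalg.norm(d)
def onz(n,uv,z):
    o,d=ray(n,uv); return o+d*(z-o[2])/d[2]
def tri(a,b):  # top px, side px
    A=np.zeros((3,3));v=np.zeros(3)
    rs=[ray("top",a),ray("side",b)]
    for o,d in rs:
        M=np.eye(3)-np.outer(d,d);A+=M;v+=M@o
    p=np.linalg.solve(A,v); return p,max(np.linalg.norm((np.eye(3)-np.outer(d,d))@(p-o)) for o,d in rs)
def green(im,roi):
    h=cv2.cvtColor(im,cv2.COLOR_RGB2HSV); m=cv2.inRange(h,(55,90,30),(90,255,200)); k=np.zeros_like(m); x0,y0,x1,y1=roi; k[y0:y1,x0:x1]=m[y0:y1,x0:x1]
    k=cv2.morphologyEx(k,cv2.MORPH_CLOSE,np.ones((5,5)))
    c=max(cv2.findContours(k,cv2.RETR_EXTERNAL,cv2.CHAIN_APPROX_NONE)[0],key=cv2.contourArea); return c
def red(im,roi):
    h=cv2.cvtColor(im,cv2.COLOR_RGB2HSV); m=cv2.inRange(h,(0,140,90),(8,255,255))|cv2.inRange(h,(172,140,90),(180,255,255)); k=np.zeros_like(m); x0,y0,x1,y1=roi; k[y0:y1,x0:x1]=m[y0:y1,x0:x1]
    c=max(cv2.findContours(k,cv2.RETR_EXTERNAL,cv2.CHAIN_APPROX_NONE)[0],key=cv2.contourArea); return c
def cen(c): M=cv2.moments(c); return np.array([M['m10']/M['m00'],M['m01']/M['m00']])
E
python3 - <<'E'
from h import *
t=cv2.imread("pics/top0.png")[...,::-1].copy(); s=cv2.imread("pics/side0.png")[...,::-1].copy()
g=green(t,(110,130,220,250)); print("g",cv2.contourArea(g))
W=np.array([onz("top",p[0]+0.0,.068)[:2] for p in g],np.float32)
print("board rect",cv2.minAreaRect(W)); print(cv2.boxPoints(cv2.minAreaRect(W)))
gs=green(s,(200,165,300,200)); print("side green",cv2.boundingRect(gs),cen(g),cen(gs),tri(cen(g),cen(gs)))
k1=red(t,(278,168,296,190));k2=red(s,(292,172,312,192))
print("knob",cv2.boundingRect(k1),cv2.boundingRect(k2),tri(cen(k1),cen(k2)))
a=cv2.resize(t[130:260,110:310],None,fx=4,fy=4,interpolation=cv2.INTER_CUBIC); cv2.imwrite("pics/c1.png",a[...,::-1])
b=cv2.resize(s[160:250,195:345],None,fx=5,fy=5,interpolation=cv2.INTER_CUBIC); cv2.imwrite("pics/c2.png",b[...,::-1])
E
```

```text
g 1335.0
board rect ((0.5308822989463806, 0.23751598596572876), (0.05896608531475067, 0.1463569700717926), 46.945159912109375)
[[0.45728272 0.26593155]
 [0.56422585 0.1660139 ]
 [0.6044819  0.20910043]
 [0.49753875 0.30901808]]
side green (226, 177, 43, 7) [163.76104869 189.96516854] [248.27155727 179.58429858] (array([0.53200815, 0.23867779, 0.062923  ]), np.float64(0.0012664083057756963))
knob (284, 176, 7, 7) (299, 177, 4, 7) (array([ 0.54989907, -0.06575767,  0.14909957]), np.float64(0.0011163642916207496))
```

View pics/c1.png

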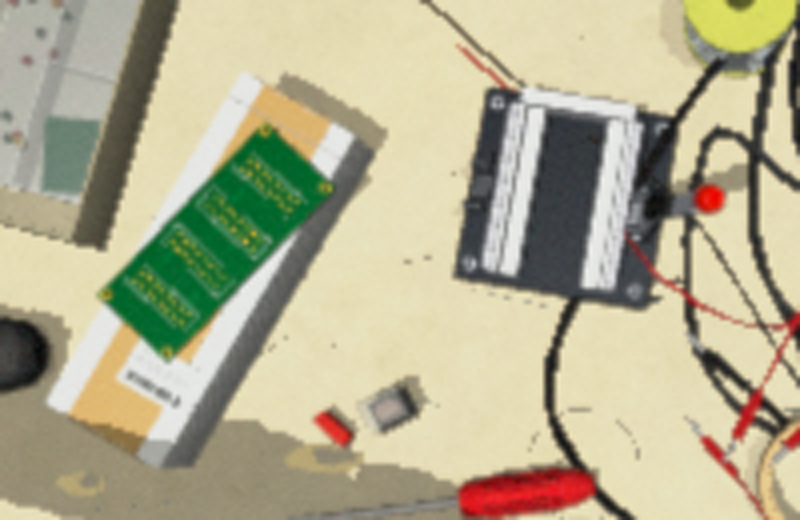

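View pics/c2.png

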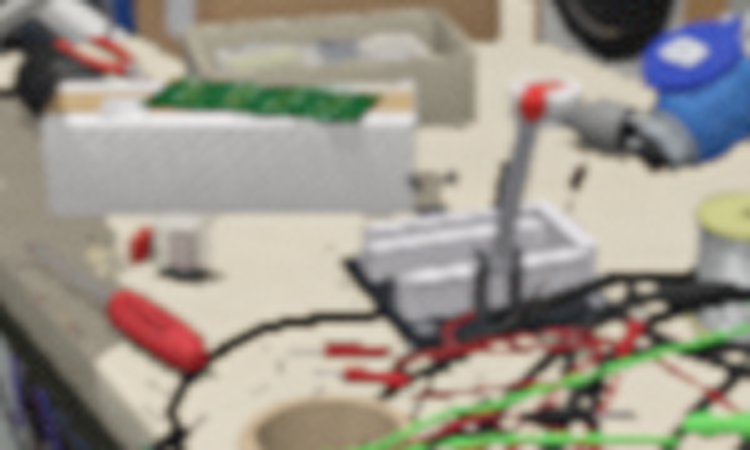

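The top crop shows the carton top's corners at about (245,72), (358,137), (160,467), (48,402), with the board skewed about 12° on it. The holder base corners are at (488,88), (676,118), (655,308), (455,278). The side crop shows the bar leaning back, its knob at (535,100).

Run:
```python
from h import *
t=cv2.imread("pics/top0.png")[...,::-1].copy()
U=lambda p:((p[0]+.5)/4-.5+110,(p[1]+.5)/4-.5+130)
def show(n,cs,z):
    P=np.array([onz("top",U(c),z) for c in cs])[:,:2]; print(n,P.round(4).tolist(),"c",P.mean(0).round(4)); 
    e=[P[(i+1)%4]-P[i] for i in range(4)]
    print("  len",[round(np.linalg.norm(v),4) for v in e],"ang",[round(np.degrees(np.arctan2(v[1],v[0])),1) for v in e])
show("carton",[(245,72),(358,137),(160,467),(48,402)],.065)
show("board",[(265,125),(333,185),(168,360),(100,295)],.068)
show("holder base",[(488,88),(676,118),(655,308),(455,278)],.010)
show("guides top",[(522,90),(636,108),(608,290),(484,268)],.038)
# ledge/guides: white mask in holder crop
hsv=cv2.cvtColor(t,cv2.COLOR_RGB2HSV); m=cv2.inRange(hsv,(0,0,0),(180,140,75)); k=np.zeros_like(m);k[148:210,220:283]=m[148:210,220:283]
w=cv2.inRange(hsv,(0,0,170),(180,40,255)); k[148:206,228:272]|=w[148:206,228:272]
k=cv2.morphologyEx(k,cv2.MORPH_OPEN,np.ones((5,5)))
c=max(cv2.findContours(k,cv2.RETR_EXTERNAL,cv2.CHAIN_APPROX_NONE)[0],key=cv2.contourArea)
W=np.array([onz("top",p[0],.010)[:2] for p in c],np.float32);print("dark rect",cv2.minAreaRect(W))
# carton: white+tan above
s=observe();q=s['tool_rot'];print(s['position'],q)
from scipy.spatial.transform import Rotation as Ro
print(Ro.from_quat(q,scalar_first=True).as_matrix().round(3))
```

```text
carton [[0.6376, 0.2253], [0.5979, 0.1528], [0.3902, 0.2674], [0.4286, 0.3389]] c [0.5136 0.2461]
  len [np.float64(0.0827), np.float64(0.2371), np.float64(0.0811), np.float64(0.2379)] ang [np.float64(-118.7), np.float64(151.1), np.float64(61.8), np.float64(-28.5)]
board [[0.6037, 0.2105], [0.5669, 0.1665], [0.4561, 0.2645], [0.4954, 0.3086]] c [0.5305 0.2375]
  len [np.float64(0.0573), np.float64(0.1479), np.float64(0.0591), np.float64(0.1462)] ang [np.float64(-129.9), np.float64(138.5), np.float64(48.4), np.float64(-42.2)]
holder base [[0.6428, 0.0804], [0.6252, -0.0441], [0.4996, -0.0332], [0.5165, 0.0981]] c [0.571  0.0253]
  len [np.float64(0.1257), np.float64(0.1261), np.float64(0.1324), np.float64(0.1276)] ang [np.float64(-98.1), np.float64(175.1), np.float64(82.7), np.float64(-8.0)]
guides top [[0.6356, 0.0546], [0.6253, -0.0188], [0.5081, -0.0039], [0.5204, 0.0753]] c [0.5723 0.0268]
  len [np.float64(0.0741), np.float64(0.1182), np.float64(0.0802), np.float64(0.117)] ang [np.float64(-98.0), np.float64(172.8), np.float64(81.1), np.float64(-10.2)]
dark rect ((0.5665744543075562, 0.029693610966205597), (0.037222255021333694, 0.1142047643661499), 81.72098541259766)
[0.29169279 0.58024231 0.22889063] [-1.30884946e-04  2.30769883e-01  9.73008037e-01 -7.77643950e-04]
[[-0.893  0.449 -0.001]
 [ 0.449  0.893 -0.001]
 [-0.    -0.002 -1.   ]]
```

>>> {"op": "carry_out", "data": {
  "commands": [
    {"tx":0.8,"ty":-1.1,"roll":-0.02},
    {"tx":1.5,"ty":-2.1,"roll":-0.025},
    {"tx":1.7,"ty":-2.4,"roll":-0.025},
    {"tx":1.7,"ty":-2.4,"roll":-0.025},
    {"tx":1.7,"ty":-2.4,"roll":-0.025},
    {"tx":1.7,"ty":-2.4,"roll":-0.025},
    {"tx":1.7,"ty":-2.4,"roll":-0.025},
    {"tx":1.7,"ty":-2.4,"roll":-0.025},
    {"tx":1.7,"ty":-2.4,"roll":-0.025},
    {"tx":1.7,"ty":-2.4,"roll":-0.025},
    {"tx":1.7,"ty":-2.4,"roll":-0.025},
    {"tx":1.7,"ty":-2.4}
  ],
  "hand": 0.4
}}

```text
invalid input at $.commands[0]: expected keys tx, ty, tz, roll
```

>>> {"op": "carry_out", "data": {
  "commands": [
    {"tx":1.7,"ty":-2.4,"tz":-1},
    {"tx":1.7,"ty":-2.4,"tz":-1.5},
    {"tx":1.7,"ty":-2.3,"tz":-2},
    {"tx":0.7,"ty":-1.4,"tz":-2},
    {"tz":-2},
    {"tz":-1},
    {},
    {}
  ]
}}

```text
invalid input at $.commands[0]: expected keys tx, ty, tz, roll
```

All keys are required.

>>> {"op": "carry_out", "data": {
  "commands": [
    {"tx":0.8,"ty":-1.1,"tz":0,"roll":-0.02},
    {"tx":1.5,"ty":-2.1,"tz":0,"roll":-0.025},
    {"tx":1.7,"ty":-2.4,"tz":0,"roll":-0.025},
    {"tx":1.7,"ty":-2.4,"tz":0,"roll":-0.025},
    {"tx":1.7,"ty":-2.4,"tz":0,"roll":-0.025},
    {"tx":1.7,"ty":-2.4,"tz":0,"roll":-0.025},
    {"tx":1.7,"ty":-2.4,"tz":0,"roll":-0.025},
    {"tx":1.7,"ty":-2.4,"tz":0,"roll":-0.025},
    {"tx":1.7,"ty":-2.4,"tz":0,"roll":-0.025},
    {"tx":1.7,"ty":-2.4,"tz":0,"roll":-0.025},
    {"tx":1.7,"ty":-2.4,"tz":0,"roll":-0.025},
    {"tx":1.7,"ty":-2.4,"tz":0,"roll":0}
  ],
  "hand": 0.4
}}

```text
t: 1.1
position: [0.4857, 0.3061, 0.2296]
tool_rot: [0.0, 0.361, 0.933, -0.0]
wrist_force: [0.6, 0.4, -0.2]
grip_width: 0.0342
grip_force: 0.0
```

>>> {"op": "carry_out", "data": {
  "commands": [
    {"tx":1.7,"ty":-2.4,"tz":-1,"roll":0},
    {"tx":1.7,"ty":-2.4,"tz":-1.5,"roll":0},
    {"tx":1.7,"ty":-2.3,"tz":-2,"roll":0},
    {"tx":0.7,"ty":-1.4,"tz":-2,"roll":0},
    {"tx":0,"ty":0,"tz":-2,"roll":0},
    {"tx":0,"ty":0,"tz":-1,"roll":0},
    {"tx":0,"ty":0,"tz":0,"roll":0},
    {"tx":0,"ty":0,"tz":0,"roll":0}
  ]
}}

```text
t: 1.77
position: [0.5424, 0.2241, 0.1348]
tool_rot: [-0.0, 0.359, 0.933, -0.0]
wrist_force: [0.6, -0.2, 0.9]
grip_width: 0.034
grip_force: 0.0
```

>>> {"op": "carry_out", "data": {
  "commands": [
    {"tx":0,"ty":0,"tz":-1.5,"roll":0},
    {"tx":0,"ty":0,"tz":-1.5,"roll":0},
    {"tx":0,"ty":0,"tz":-0.8,"roll":0},
    {"tx":0,"ty":0,"tz":-0.3,"roll":0},
    {"tx":0,"ty":0,"tz":0,"roll":0}
  ]
}}

```text
t: 2.18
position: [0.5428, 0.2242, 0.0939]
tool_rot: [-0.0, 0.359, 0.933, 0.0]
wrist_force: [0.6, -0.3, 0.1]
grip_width: 0.0341
grip_force: 0.0
```

>>> {"op": "carry_out", "data": {
  "commands": [
    {"tx":0,"ty":0,"tz":-0.2,"roll":0},
    {"tx":0,"ty":0,"tz":0,"roll":0},
    {"tx":0,"ty":0,"tz":0,"roll":0}
  ]
}}

```text
t: 2.43
position: [0.5433, 0.224, 0.0923]
tool_rot: [0.0, 0.36, 0.933, 0.0]
wrist_force: [0.0, 1.4, -0.2]
grip_width: 0.0343
grip_force: 0.0
```

>>> {"op": "carry_out", "data": {
  "commands": [
    {"tx":0,"ty":0,"tz":-0.2,"roll":0},
    {"tx":0,"ty":0,"tz":0,"roll":0},
    {"tx":0,"ty":0,"tz":0,"roll":0}
  ]
}}

```text
t: 2.68
position: [0.5429, 0.2237, 0.0897]
tool_rot: [0.0, 0.36, 0.933, -0.0]
wrist_force: [0.1, -0.7, 0.8]
grip_width: 0.0339
grip_force: 0.0
```

>>> {"op": "carry_out", "data": {
  "commands": [
    {"tx":0,"ty":0,"tz":-0.1,"roll":0},
    {"tx":0,"ty":0,"tz":0,"roll":0},
    {"tx":0,"ty":0,"tz":0,"roll":0}
  ]
}}

```text
t: 2.93
position: [0.5429, 0.2237, 0.0886]
tool_rot: [-0.0, 0.36, 0.933, -0.0]
wrist_force: [0.4, -1.0, 0.2]
grip_width: 0.034
grip_force: 0.0
```

>>> {"op": "carry_out", "data": {
  "commands": [
    {"tx":0,"ty":0,"tz":-0.1,"roll":0},
    {"tx":0,"ty":0,"tz":0,"roll":0},
    {"tx":0,"ty":0,"tz":0,"roll":0}
  ]
}}

```text
t: 3.18
position: [0.5429, 0.2237, 0.0876]
tool_rot: [-0.0, 0.36, 0.933, -0.0]
wrist_force: [0.6, -0.3, 1.0]
grip_width: 0.0342
grip_force: 0.0
```

>>> {"op": "carry_out", "data": {
  "commands": [
    {"tx":0,"ty":0,"tz":-0.1,"roll":0},
    {"tx":0,"ty":0,"tz":0,"roll":0},
    {"tx":0,"ty":0,"tz":0,"roll":0}
  ]
}}

```text
t: 3.43
position: [0.5429, 0.2237, 0.0866]
tool_rot: [-0.0, 0.36, 0.933, -0.0]
wrist_force: [-1.0, -0.0, -0.3]
grip_width: 0.0344
grip_force: 0.0
```

>>> {"op": "carry_out", "data": {
  "commands": [
    {"tx":0,"ty":0,"tz":-0.1,"roll":0},
    {"tx":0,"ty":0,"tz":0,"roll":0}
  ]
}}

```text
t: 3.6
position: [0.5428, 0.2237, 0.0855]
tool_rot: [-0.0, 0.36, 0.933, -0.0]
wrist_force: [-1.4, -0.2, 0.3]
grip_width: 0.0339
grip_force: 0.0
```

>>> {"op": "carry_out", "data": {
  "commands": [
    {"tx":0,"ty":0,"tz":-0.1,"roll":0},
    {"tx":0,"ty":0,"tz":0,"roll":0}
  ]
}}

```text
t: 3.77
position: [0.5428, 0.2237, 0.0845]
tool_rot: [-0.0, 0.36, 0.933, -0.0]
wrist_force: [0.2, 0.3, 0.2]
grip_width: 0.0342
grip_force: 0.0
```

>>> {"op": "carry_out", "data": {
  "commands": [
    {"tx":0,"ty":0,"tz":-0.1,"roll":0},
    {"tx":0,"ty":0,"tz":0,"roll":0}
  ]
}}

```text
t: 3.93
position: [0.5428, 0.2237, 0.0835]
tool_rot: [-0.0, 0.36, 0.933, -0.0]
wrist_force: [0.2, 0.5, -0.4]
grip_width: 0.0344
grip_force: 0.0
```

>>> {"op": "carry_out", "data": {
  "commands": [
    {"tx":0,"ty":0,"tz":-0.1,"roll":0},
    {"tx":0,"ty":0,"tz":0,"roll":0}
  ]
}}

```text
t: 4.1
position: [0.5429, 0.2237, 0.0825]
tool_rot: [-0.0, 0.36, 0.933, -0.0]
wrist_force: [0.9, 0.6, 0.2]
grip_width: 0.0341
grip_force: 0.0
```

>>> {"op": "carry_out", "data": {
  "commands": [
    {"tx":0,"ty":0,"tz":-0.1,"roll":0},
    {"tx":0,"ty":0,"tz":0,"roll":0}
  ]
}}

```text
t: 4.27
position: [0.5428, 0.2237, 0.0815]
tool_rot: [-0.0, 0.36, 0.933, -0.0]
wrist_force: [0.7, 0.4, -0.1]
grip_width: 0.0343
grip_force: 0.0
```

Run:
```python
from h import *
t=grab_frame("top");s=grab_frame("side")
a=cv2.resize(t[130:240,110:220],None,fx=4,fy=4,interpolation=cv2.INTER_CUBIC)
b=cv2.resize(s[130:215,195:275],None,fx=5,fy=5,interpolation=cv2.INTER_CUBIC)
c=np.zeros((440,800,3),np.uint8);c[:440,:400]=a[:,:400];c[:425,400:]=b;cv2.imwrite("pics/d.png",c[...,::-1]); print(observe()['wrist_force'],observe()['position'])
```

```text
[ 0.33163722 -0.13340955  0.339497  ] [0.54289469 0.22371932 0.08164606]
```

View pics/d.png

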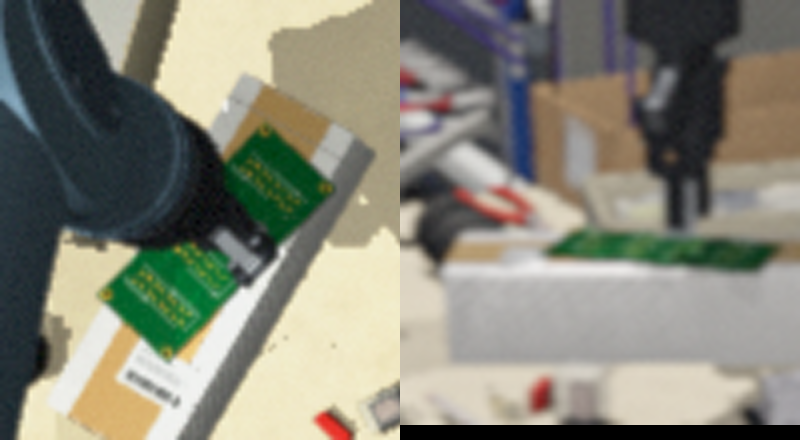

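The tips are still a few mm above the board: tips at (685,232) in the right-hand side crop, board surface about (690,245).

>>> {"op": "carry_out", "data": {
  "commands": [
    {"tx":0,"ty":0,"tz":-0.1,"roll":0},
    {"tx":0,"ty":0,"tz":0,"roll":0}
  ]
}}

```text
t: 4.53
position: [0.5429, 0.2237, 0.0806]
tool_rot: [-0.0, 0.36, 0.933, -0.0]
wrist_force: [0.5, -0.4, -0.1]
grip_width: 0.034
grip_force: 0.0
```

>>> {"op": "carry_out", "data": {
  "commands": [
    {"tx":0,"ty":0,"tz":-0.1,"roll":0},
    {"tx":0,"ty":0,"tz":0,"roll":0}
  ]
}}

```text
t: 4.7
position: [0.5429, 0.2237, 0.0795]
tool_rot: [-0.0, 0.36, 0.933, -0.0]
wrist_force: [-0.3, -0.1, 0.1]
grip_width: 0.034
grip_force: 0.0
```

>>> {"op": "carry_out", "data": {
  "commands": [
    {"tx":0,"ty":0,"tz":-0.1,"roll":0},
    {"tx":0,"ty":0,"tz":0,"roll":0}
  ]
}}

```text
t: 4.87
position: [0.5428, 0.2237, 0.0785]
tool_rot: [-0.0, 0.36, 0.933, -0.0]
wrist_force: [-0.4, 0.0, 1.3]
grip_width: 0.034
grip_force: 0.0
```

>>> {"op": "carry_out", "data": {
  "commands": [
    {"tx":0,"ty":0,"tz":-0.1,"roll":0},
    {"tx":0,"ty":0,"tz":0,"roll":0}
  ]
}}

```text
t: 5.03
position: [0.5428, 0.2237, 0.0775]
tool_rot: [-0.0, 0.36, 0.933, -0.0]
wrist_force: [-0.0, -0.8, 0.1]
grip_width: 0.034
grip_force: 0.0
```

>>> {"op": "carry_out", "data": {
  "commands": [
    {"tx":0,"ty":0,"tz":-0.1,"roll":0},
    {"tx":0,"ty":0,"tz":0,"roll":0}
  ]
}}

```text
t: 5.2
position: [0.5428, 0.2237, 0.0765]
tool_rot: [-0.0, 0.36, 0.933, -0.0]
wrist_force: [-1.2, -0.1, 0.2]
grip_width: 0.0342
grip_force: 0.0
```

>>> {"op": "carry_out", "data": {
  "commands": [
    {"tx":0,"ty":0,"tz":-0.1,"roll":0},
    {"tx":0,"ty":0,"tz":0,"roll":0}
  ]
}}

```text
t: 5.37
position: [0.5429, 0.2237, 0.0755]
tool_rot: [-0.0, 0.36, 0.933, -0.0]
wrist_force: [-0.7, 0.2, 0.5]
grip_width: 0.034
grip_force: 0.0
```

Run:
```python
from h import *
for z in(.0816,.068,.0596): 
    for n in("top","side"): print(n,z,proj(n,(.5429,.2237,z)).round(1))
t=grab_frame("top");s=grab_frame("side")
for n,i,(x0,y0,w,hh) in(("top",t,(150,165,50,55)),("side",s,(220,140,50,55))):
    globals()[n]=cv2.resize(i[y0:y0+hh,x0:x0+w],None,fx=8,fy=8,interpolation=cv2.INTER_CUBIC)
cv2.imwrite("pics/e.png",np.hstack([top,side])[...,::-1])
```

```text
top 0.0816 [167.9 184.2]
side 0.0816 [252.6 175. ]
top 0.068 [169.6 185. ]
side 0.068 [252.7 178.9]
top 0.0596 [170.5 185.5]
side 0.0596 [252.8 181.3]
```

View pics/e.png

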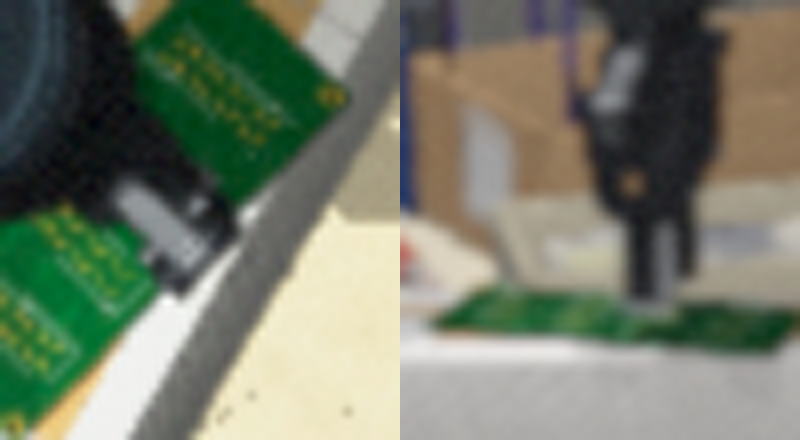

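Run:
```python
from h import *
print(tri((150+185/8,165+275/8),(220+235/8,140+305/8)),tri((150+205/8,165+250/8),(220+265/8,140+305/8)))
d=np.array([.672,.741]);
for w in(-.017,-.0245,-.031):
  for z in(.066,.074): p=(*(np.array([.5429,.2237])+w*d),z);print(w,z,proj("side",p).round(1),proj("top",p).round(1))
print(observe()['position'],observe()['wrist_force'])
```

```text
(array([0.51369959, 0.20595415, 0.08074358]), np.float64(0.008408860626891711)) (array([0.52254859, 0.19943868, 0.08119222]), np.float64(0.009665298969440777))
-0.017 0.066 [251.2 181.1] [174.6 189.8]
-0.017 0.074 [251.2 178.8] [173.7 189.4]
-0.0245 0.066 [250.5 181.9] [176.8 191.9]
-0.0245 0.074 [250.5 179.5] [175.9 191.5]
-0.031 0.066 [249.9 182.5] [178.6 193.7]
-0.031 0.074 [249.9 180.1] [177.8 193.3]
[0.54291193 0.22371747 0.07564268] [-0.08736688  0.1262344  -0.84589714]
```

>>> {"op": "carry_out", "data": {
  "commands": [
    {"tx":0,"ty":0,"tz":-0.1,"roll":0},
    {"tx":0,"ty":0,"tz":0,"roll":0}
  ]
}}

```text
t: 5.63
position: [0.5428, 0.2237, 0.0745]
tool_rot: [-0.0, 0.36, 0.933, -0.0]
wrist_force: [0.4, -0.4, -0.1]
grip_width: 0.0344
grip_force: 0.0
```

>>> {"op": "carry_out", "data": {
  "commands": [
    {"tx":0,"ty":0,"tz":-0.1,"roll":0},
    {"tx":0,"ty":0,"tz":0,"roll":0}
  ]
}}

```text
t: 5.8
position: [0.5428, 0.2237, 0.0735]
tool_rot: [-0.0, 0.36, 0.933, -0.0]
wrist_force: [-0.3, -0.1, -0.2]
grip_width: 0.0343
grip_force: 0.0
```

>>> {"op": "carry_out", "data": {
  "commands": [
    {"tx":0,"ty":0,"tz":-0.1,"roll":0},
    {"tx":0,"ty":0,"tz":0,"roll":0}
  ]
}}

```text
t: 5.97
position: [0.5428, 0.2237, 0.0725]
tool_rot: [-0.0, 0.36, 0.933, -0.0]
wrist_force: [0.4, 0.9, 0.0]
grip_width: 0.034
grip_force: 0.0
```

>>> {"op": "carry_out", "data": {
  "commands": [
    {"tx":0,"ty":0,"tz":-0.1,"roll":0},
    {"tx":0,"ty":0,"tz":0,"roll":0}
  ]
}}

```text
t: 6.13
position: [0.5428, 0.2237, 0.0715]
tool_rot: [-0.0, 0.36, 0.933, -0.0]
wrist_force: [-0.0, 0.1, 0.1]
grip_width: 0.0345
grip_force: 0.0
```

>>> {"op": "carry_out", "data": {
  "commands": [
    {"tx":0,"ty":0,"tz":-0.1,"roll":0},
    {"tx":0,"ty":0,"tz":0,"roll":0}
  ]
}}

```text
t: 6.3
position: [0.5429, 0.2237, 0.0705]
tool_rot: [-0.0, 0.36, 0.933, -0.0]
wrist_force: [1.2, 1.1, -0.0]
grip_width: 0.034
grip_force: 0.0
```

>>> {"op": "carry_out", "data": {
  "commands": [
    {"tx":0,"ty":0,"tz":-0.1,"roll":0},
    {"tx":0,"ty":0,"tz":0,"roll":0}
  ]
}}

```text
t: 6.47
position: [0.5428, 0.2237, 0.0695]
tool_rot: [-0.0, 0.36, 0.933, -0.0]
wrist_force: [-0.3, -0.3, -0.6]
grip_width: 0.0338
grip_force: 0.0
```

Run:
```python
from h import *
t=grab_frame("top");s=grab_frame("side")
a=t[160:225,130:190];b=s[135:200,215:275]
f=lambda i:cv2.resize(i,None,fx=6.6,fy=6.6,interpolation=cv2.INTER_NEAREST)
cv2.imwrite("pics/f.png",np.hstack([f(a),f(b)])[...,::-1]); print(observe()['wrist_force'],observe()['moment'],observe()['tau'])
```

```text
[-0.20048011  0.16294456  0.01707943] [-0.05060656  0.00676803 -0.04469374] [-1.79933268e-03 -5.63135219e+01  3.40174578e+00 -1.85663098e+01
  8.21936672e-03 -5.03362098e-04  4.32628794e-04]
```

View pics/f.png

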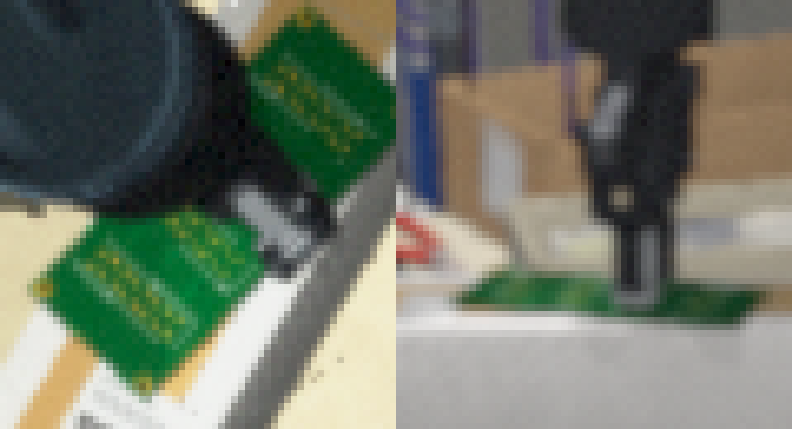

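The tip is now at side pixel (252,181), which puts it level with the board's top, so contact should be close.

>>> {"op": "carry_out", "data": {
  "commands": [
    {"tx":0,"ty":0,"tz":-0.1,"roll":0},
    {"tx":0,"ty":0,"tz":0,"roll":0}
  ]
}}

```text
t: 6.73
position: [0.5429, 0.2237, 0.0685]
tool_rot: [-0.0, 0.36, 0.933, -0.0]
wrist_force: [-0.5, 0.3, -0.3]
grip_width: 0.0342
grip_force: 0.0
```

>>> {"op": "carry_out", "data": {
  "commands": [
    {"tx":0,"ty":0,"tz":-0.1,"roll":0},
    {"tx":0,"ty":0,"tz":0,"roll":0}
  ]
}}

```text
t: 6.9
position: [0.5429, 0.2237, 0.0675]
tool_rot: [-0.0, 0.36, 0.933, -0.0]
wrist_force: [-1.0, 0.1, 0.0]
grip_width: 0.0339
grip_force: 0.0
```

>>> {"op": "carry_out", "data": {
  "commands": [
    {"tx":0,"ty":0,"tz":-0.1,"roll":0},
    {"tx":0,"ty":0,"tz":0,"roll":0}
  ]
}}

```text
t: 7.07
position: [0.5429, 0.2237, 0.0665]
tool_rot: [-0.0, 0.36, 0.933, -0.0]
wrist_force: [0.4, 0.2, 1.4]
grip_width: 0.0341
grip_force: 0.0
```

>>> {"op": "carry_out", "data": {
  "commands": [
    {"tx":0,"ty":0,"tz":-0.1,"roll":0},
    {"tx":0,"ty":0,"tz":0,"roll":0}
  ]
}}

```text
t: 7.23
position: [0.543, 0.2238, 0.0656]
tool_rot: [0.0, 0.36, 0.933, 0.0]
wrist_force: [0.1, -1.4, -0.8]
grip_width: 0.0341
grip_force: 0.0
```

>>> {"op": "carry_out", "data": {
  "commands": [
    {"tx":0,"ty":0,"tz":-0.1,"roll":0},
    {"tx":0,"ty":0,"tz":0,"roll":0}
  ]
}}

```text
t: 7.4
position: [0.543, 0.2238, 0.0655]
tool_rot: [-0.0, 0.36, 0.933, 0.0]
wrist_force: [-3.3, -1.2, 9.3]
grip_width: 0.0342
grip_force: 4.6
```

>>> {"op": "carry_out", "data": {
  "commands": [
    {"tx":-0.1,"ty":0.1,"tz":0,"roll":0.01},
    {"tx":-0.2,"ty":0.1,"tz":0,"roll":0.02},
    {"tx":-0.3,"ty":0.2,"tz":0,"roll":0.02},
    {"tx":-0.4,"ty":0.2,"tz":0,"roll":0.03},
    {"tx":-0.4,"ty":0.3,"tz":0,"roll":0.03},
    {"tx":-0.4,"ty":0.2,"tz":0,"roll":0.03},
    {"tx":-0.4,"ty":0.3,"tz":0,"roll":0.02},
    {"tx":-0.4,"ty":0.2,"tz":0,"roll":0.02},
    {"tx":-0.2,"ty":0.1,"tz":0,"roll":0.01},
    {"tx":0,"ty":0,"tz":0,"roll":0}
  ]
}}

```text
t: 8.23
position: [0.5159, 0.2414, 0.0656]
tool_rot: [0.001, 0.269, 0.963, 0.001]
wrist_force: [1.6, -0.6, 6.3]
grip_width: 0.0337
grip_force: 3.3
```

Run:
```python
from h import *
t=grab_frame("top")
cv2.imwrite("pics/g.png",t[...,::-1])
g=green(t,(110,130,220,250))
W=np.array([onz("top",p[0],.068)[:2] for p in g],np.float32)
print("board rect",cv2.minAreaRect(W)); print(cv2.boxPoints(cv2.minAreaRect(W)).round(3).tolist()); print(observe()['wrist_force'])
```

```text
board rect ((0.5474973320960999, 0.2145225703716278), (0.06097998097538948, 0.06481717526912689), 43.92488098144531)
[[0.503000020980835, 0.21699999272823334], [0.5479999780654907, 0.17000000178813934], [0.5920000076293945, 0.21199999749660492], [0.546999990940094, 0.2590000033378601]]
[ 2.00906595 -0.66790444  6.6044902 ]
```

```bash
cat >> h.py <<'E'
def board(t,roi,z):
    h=cv2.cvtColor(t,cv2.COLOR_RGB2HSV); m=cv2.inRange(h,(55,90,30),(90,255,200)); k=np.zeros_like(m); x0,y0,x1,y1=roi; k[y0:y1,x0:x1]=m[y0:y1,x0:x1]
    k=cv2.morphologyEx(k,cv2.MORPH_OPEN,np.ones((2,2)))
    cs=[c for c in cv2.findContours(k,cv2.RETR_EXTERNAL,cv2.CHAIN_APPROX_NONE)[0] if cv2.contourArea(c)>25]
    p=np.vstack(cs)[:,0]; W=np.array([onz("top",q,z)[:2] for q in p],np.float32); r=cv2.minAreaRect(W); return r,cv2.boxPoints(r)
E
python3 - <<'E'
from h import *
for n in("top0","g"):
    t=cv2.imread(f"pics/{n}.png")[...,::-1].copy(); r,b=board(t,(110,130,220,250),.068); print(n,r,b.round(3).tolist())
    
cv2.imwrite("pics/g2.png",cv2.resize(t[130:250,110:230],None,fx=5,fy=5,interpolation=cv2.INTER_CUBIC)[...,::-1])
E
```

```text
top0 ((0.5284463763237, 0.23491457104682922), (0.058938685804605484, 0.14631666243076324), 46.937339782714844) [[0.45500001311302185, 0.2630000114440918], [0.5619999766349792, 0.16300000250339508], [0.6019999980926514, 0.20600000023841858], [0.4950000047683716, 0.3059999942779541]]
g ((0.5168541073799133, 0.2420792579650879), (0.06048811227083206, 0.1476195901632309), 43.02312469482422) [[0.4440000057220459, 0.2750000059604645], [0.5450000166893005, 0.16699999570846558], [0.5889999866485596, 0.20900000631809235], [0.48899999260902405, 0.31700000166893005]]
```

View pics/g2.png

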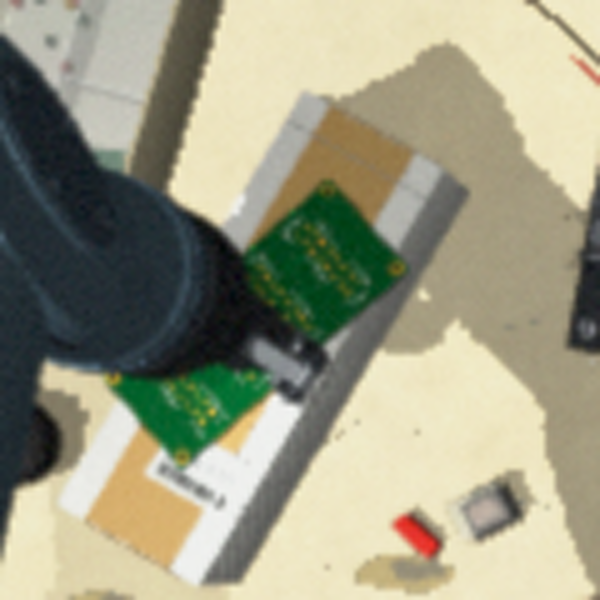

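The board moved only about 13 mm while the tool moved 27, and it turned 4° the wrong way. I'll lift, set the fingertips ahead of the board's centre, square to it, press harder and drag again.

>>> {"op": "carry_out", "data": {
  "commands": [
    {"tx":0,"ty":0,"tz":0.5,"roll":0},
    {"tx":-0.2,"ty":0.4,"tz":0.3,"roll":-0.09},
    {"tx":-0.3,"ty":0.6,"tz":0,"roll":-0.1},
    {"tx":-0.2,"ty":0.4,"tz":0,"roll":-0.09},
    {"tx":0,"ty":0,"tz":-0.4,"roll":0},
    {"tx":0,"ty":0,"tz":-0.3,"roll":0},
    {"tx":0,"ty":0,"tz":-0.15,"roll":0},
    {"tx":0,"ty":0,"tz":0,"roll":0},
    {"tx":0,"ty":0,"tz":0,"roll":0}
  ]
}}

```text
t: 9.03
position: [0.5072, 0.2553, 0.0655]
tool_rot: [-0.001, 0.4, 0.917, 0.0]
wrist_force: [-7.1, 0.3, 19.4]
grip_width: 0.0341
grip_force: 9.8
```

```bash
python3 -c "
from plant import *
s=observe();print(s['wrist_force'],s['moment'],s['position'],s['grip_force'])"
```

```text
[-7.0547914   0.34921406 19.37662871] [-0.09124641  1.52324303  0.05337518] [0.50724378 0.25528992 0.06550892] 9.811907119074021
```

>>> {"op": "carry_out", "data": {
  "commands": [
    {"tx":0,"ty":0,"tz":0.05,"roll":0},
    {"tx":-0.1,"ty":0,"tz":0,"roll":0.02},
    {"tx":-0.2,"ty":0.1,"tz":0,"roll":0.03},
    {"tx":-0.3,"ty":0.1,"tz":0,"roll":0.03},
    {"tx":-0.4,"ty":0.2,"tz":0,"roll":0.04},
    {"tx":-0.4,"ty":0.2,"tz":0,"roll":0.04},
    {"tx":-0.4,"ty":0.2,"tz":0,"roll":0.04},
    {"tx":-0.4,"ty":0.2,"tz":0,"roll":0.04},
    {"tx":-0.4,"ty":0.2,"tz":0,"roll":0.04},
    {"tx":-0.3,"ty":0.2,"tz":0,"roll":0.04},
    {"tx":-0.1,"ty":0,"tz":0,"roll":0}
  ]
}}

```text
t: 9.95
position: [0.4801, 0.2686, 0.0656]
tool_rot: [0.002, 0.248, 0.969, 0.001]
wrist_force: [4.1, 0.1, 5.3]
grip_width: 0.0338
grip_force: 2.9
```

Run:
```python
from h import *
t=grab_frame("top"); cv2.imwrite("pics/h.png",t[...,::-1])
r,b=board(t,(110,130,220,250),.068); print(r,b.round(3).tolist(),observe()['wrist_force'],observe()['position'])
```

```text
((0.505861222743988, 0.24663306772708893), (0.06030290201306343, 0.14720900356769562), 41.64282989501953) [[0.4339999854564667, 0.28200000524520874], [0.5320000052452087, 0.1720000058412552], [0.5770000219345093, 0.21199999749660492], [0.4790000021457672, 0.32199999690055847]] [ 2.8941467  -0.82120504  6.20001342] [0.48003217 0.26857623 0.06559005]
```

>>> {"op": "carry_out", "data": {
  "commands": [
    {"tx":0,"ty":0,"tz":-0.05,"roll":0},
    {"tx":-0.1,"ty":0,"tz":0,"roll":0},
    {"tx":-0.1,"ty":0.1,"tz":0,"roll":0},
    {"tx":-0.2,"ty":0.1,"tz":0,"roll":0},
    {"tx":-0.2,"ty":0.1,"tz":0,"roll":0}
  ]
}}

```text
t: 10.42
position: [0.4756, 0.2711, 0.0656]
tool_rot: [0.003, 0.25, 0.968, 0.001]
wrist_force: [5.8, -1.4, 8.4]
grip_width: 0.0343
grip_force: 4.5
```

>>> {"op": "carry_out", "data": {
  "commands": [
    {"tx":-0.2,"ty":0.1,"tz":0,"roll":0},
    {"tx":-0.2,"ty":0.1,"tz":0,"roll":0},
    {"tx":-0.2,"ty":0.1,"tz":0,"roll":0},
    {"tx":-0.2,"ty":0.1,"tz":0,"roll":0}
  ]
}}

```text
t: 10.75
position: [0.4675, 0.2752, 0.0656]
tool_rot: [0.003, 0.249, 0.968, 0.001]
wrist_force: [4.9, -1.9, 9.5]
grip_width: 0.0343
grip_force: 4.6
```

Run:
```python
from h import *
t=grab_frame("top"); cv2.imwrite("pics/i.png",t[...,::-1])
r,b=board(t,(110,130,220,250),.068); print(r,b.round(3).tolist(),observe()['wrist_force'],observe()['position'])
```

```text
((0.4937293231487274, 0.2516569495201111), (0.06052568554878235, 0.14708274602890015), 41.05918884277344) [[0.4230000078678131, 0.28700000047683716], [0.5189999938011169, 0.17599999904632568], [0.5649999976158142, 0.2160000056028366], [0.46799999475479126, 0.3269999921321869]] [ 4.12270823 -2.49274744  9.23909957] [0.4670903 0.2754415 0.0655347]
```

Pure slow translation carries the board: tool 14.6 mm, board 13.1 mm. Next I'll try a slow roll with it.

>>> {"op": "carry_out", "data": {
  "commands": [
    {"tx":0,"ty":0,"tz":-0.02,"roll":0.01},
    {"tx":-0.1,"ty":0,"tz":0,"roll":0.02},
    {"tx":-0.1,"ty":0.1,"tz":0,"roll":0.02},
    {"tx":-0.1,"ty":0,"tz":0,"roll":0.02},
    {"tx":-0.1,"ty":0.1,"tz":0,"roll":0.02},
    {"tx":-0.1,"ty":0,"tz":0,"roll":0.02},
    {"tx":-0.1,"ty":0.1,"tz":0,"roll":0.02},
    {"tx":-0.1,"ty":0,"tz":0,"roll":0.02},
    {"tx":-0.1,"ty":0.1,"tz":0,"roll":0.02},
    {"tx":0,"ty":0,"tz":0,"roll":0}
  ]
}}

```text
t: 11.63
position: [0.4595, 0.2792, 0.0655]
tool_rot: [0.003, 0.166, 0.986, 0.001]
wrist_force: [4.2, -2.8, 11.6]
grip_width: 0.0343
grip_force: 5.7
```

Run:
```python
from h import *
t=grab_frame("top"); cv2.imwrite("pics/j.png",t[...,::-1])
r,b=board(t,(110,130,220,250),.068); print(r,b.round(3).tolist(),observe()['wrist_force'],observe()['position'])
```

```text
((0.5041600465774536, 0.239437073469162), (0.06006027013063431, 0.1122281402349472), 40.413726806640625) [[0.4449999928474426, 0.2630000114440918], [0.5180000066757202, 0.1770000010728836], [0.5630000233650208, 0.2160000056028366], [0.4909999966621399, 0.3019999861717224]] [ 4.67345219 -2.21182168 11.85333534] [0.45955047 0.27915359 0.0655346 ]
```

>>> {"op": "carry_out", "data": {
  "commands": [
    {"tx":0,"ty":0,"tz":0.5,"roll":0},
    {"tx":0.6,"ty":-0.5,"tz":0.4,"roll":-0.07},
    {"tx":1.2,"ty":-1.0,"tz":0,"roll":-0.1},
    {"tx":1.3,"ty":-1.1,"tz":0,"roll":-0.1},
    {"tx":0.9,"ty":-0.8,"tz":0,"roll":-0.07},
    {"tx":0.3,"ty":-0.2,"tz":-0.2,"roll":0},
    {"tx":0,"ty":0,"tz":-0.4,"roll":0},
    {"tx":0,"ty":0,"tz":-0.2,"roll":0},
    {"tx":0,"ty":0,"tz":-0.07,"roll":0},
    {"tx":0,"ty":0,"tz":0,"roll":0}
  ]
}}

```text
t: 12.52
position: [0.4988, 0.2433, 0.0655]
tool_rot: [0.0, 0.33, 0.944, -0.0]
wrist_force: [-2.5, -6.0, 18.0]
grip_width: 0.0342
grip_force: 9.4
```

Run:
```python
from h import *
t=grab_frame("top"); cv2.imwrite("pics/k.png",t[...,::-1])
r,b=board(t,(110,130,220,250),.068); print(r,b.round(3).tolist(),observe()['wrist_force'],observe()['position'])
```

```text
((0.4926273822784424, 0.2526094615459442), (0.060108065605163574, 0.1474008560180664), 40.83199691772461) [[0.421999990940094, 0.289000004529953], [0.5180000066757202, 0.1770000010728836], [0.5640000104904175, 0.2160000056028366], [0.46700000762939453, 0.328000009059906]] [-2.63122663 -5.46926617 17.97895066] [0.49882785 0.24338429 0.065526  ]
```

>>> {"op": "carry_out", "data": {
  "commands": [
    {"tx":0,"ty":0,"tz":0.04,"roll":0},
    {"tx":-0.1,"ty":0.05,"tz":0,"roll":0},
    {"tx":-0.2,"ty":0.1,"tz":0,"roll":0},
    {"tx":-0.2,"ty":0.11,"tz":0,"roll":0},
    {"tx":-0.2,"ty":0.11,"tz":0,"roll":0},
    {"tx":-0.2,"ty":0.11,"tz":0,"roll":0},
    {"tx":-0.2,"ty":0.11,"tz":0,"roll":0},
    {"tx":-0.2,"ty":0.11,"tz":0,"roll":0},
    {"tx":-0.2,"ty":0.11,"tz":0,"roll":0},
    {"tx":-0.2,"ty":0.11,"tz":0,"roll":0},
    {"tx":-0.2,"ty":0.11,"tz":0,"roll":0},
    {"tx":-0.2,"ty":0.11,"tz":0,"roll":0}
  ]
}}

```text
t: 13.57
position: [0.4795, 0.2559, 0.0656]
tool_rot: [0.002, 0.33, 0.944, 0.001]
wrist_force: [3.6, -2.2, 7.9]
grip_width: 0.0343
grip_force: 3.7
```

```bash
cat > m.py <<'E'
from h import *
import sys
t=grab_frame("top"); cv2.imwrite(f"pics/{sys.argv[1]}.png",t[...,::-1])
r,b=board(t,(90,130,220,270),.068); c=np.array(r[0])+[.0021,.0026]; d=c-[.5136,.246]; a=np.radians(-28.6)
print(r,"c",c.round(4),"carton",d@[np.cos(a),np.sin(a)],d@[-np.sin(a),np.cos(a)]); print(b.round(3).tolist(),observe()['wrist_force'].round(1),observe()['position'].round(4))
E
python3 m.py l
```

```text
((0.4796709418296814, 0.26192706823349), (0.060512103140354156, 0.14808696508407593), 33.899375915527344) c [0.4818 0.2645] carton -0.03681412791232828 0.0010301395015473143
[[0.4129999876022339, 0.3070000112056732], [0.4959999918937683, 0.18400000035762787], [0.5460000038146973, 0.21699999272823334], [0.46299999952316284, 0.3400000035762787]] [ 2.9 -1.5  7.3] [0.479  0.2562 0.0656]
```

The board has turned 7° further clockwise and is now skewed 27° to the carton. I'll straddle it with open fingers so that its long edges are caged, then turn it square to the carton.

>>> {"op": "carry_out", "data": {
  "commands": [
    {"tx":0,"ty":0,"tz":0.8,"roll":0},
    {"tx":0,"ty":0.2,"tz":0.8,"roll":-0.1},
    {"tx":0.2,"ty":0.4,"tz":0,"roll":-0.1},
    {"tx":0.1,"ty":0.2,"tz":0,"roll":-0.1},
    {"tx":0,"ty":0,"tz":-0.4,"roll":0},
    {"tx":0,"ty":0,"tz":-0.4,"roll":0},
    {"tx":0,"ty":0,"tz":-0.4,"roll":0},
    {"tx":0,"ty":0,"tz":-0.2,"roll":0},
    {"tx":0,"ty":0,"tz":0,"roll":0}
  ],
  "hand": 0.86
}}

```text
t: 14.37
position: [0.4802, 0.2627, 0.0658]
tool_rot: [-0.001, 0.468, 0.884, -0.001]
wrist_force: [0.1, 1.1, -0.1]
grip_width: 0.0736
grip_force: 0.0
```

```bash
python3 m.py n
```

```text
((0.4779878258705139, 0.2620355784893036), (0.060515377670526505, 0.14833681285381317), 35.230918884277344) c [0.4801 0.2646] carton -0.038343818046109486 0.00031971575318762125
[[0.4099999964237213, 0.3050000071525574], [0.4959999918937683, 0.18400000035762787], [0.5450000166893005, 0.21899999678134918], [0.46000000834465027, 0.3400000035762787]] [ 0.9 -0.6  0.2] [0.4805 0.2628 0.0662]
```

>>> {"op": "carry_out", "data": {
  "commands": [
    {"tx":0,"ty":0,"tz":-0.2,"roll":0},
    {"tx":0,"ty":0,"tz":-0.2,"roll":0},
    {"tx":0,"ty":0,"tz":0,"roll":0}
  ]
}}

```text
t: 14.67
position: [0.4807, 0.263, 0.0624]
tool_rot: [-0.0, 0.469, 0.883, -0.0]
wrist_force: [-0.2, -0.7, 0.7]
grip_width: 0.0731
grip_force: 0.0
```

>>> {"op": "carry_out", "data": {
  "commands": [
    {"tx":0,"ty":0,"tz":-0.1,"roll":0},
    {"tx":0,"ty":0,"tz":0,"roll":0}
  ]
}}

```text
t: 14.83
position: [0.4809, 0.2631, 0.0616]
tool_rot: [-0.0, 0.469, 0.883, -0.0]
wrist_force: [0.1, 0.6, -0.2]
grip_width: 0.0732
grip_force: 0.0
```

>>> {"op": "carry_out", "data": {
  "commands": [
    {"tx":0,"ty":0,"tz":-0.1,"roll":0},
    {"tx":0,"ty":0,"tz":0,"roll":0}
  ]
}}

```text
t: 15.0
position: [0.4809, 0.2631, 0.0606]
tool_rot: [0.0, 0.469, 0.883, -0.0]
wrist_force: [-0.1, -0.5, -0.1]
grip_width: 0.0734
grip_force: 0.0
```

>>> {"op": "carry_out", "data": {
  "commands": [
    {"tx":0,"ty":0,"tz":-0.1,"roll":0},
    {"tx":0,"ty":0,"tz":0,"roll":0}
  ]
}}

```text
t: 15.17
position: [0.4809, 0.2631, 0.0596]
tool_rot: [-0.0, 0.469, 0.883, -0.0]
wrist_force: [-0.1, 0.1, -1.0]
grip_width: 0.0734
grip_force: 0.0
```

>>> {"op": "carry_out", "data": {
  "commands": [
    {"tx":0,"ty":0,"tz":-0.1,"roll":0},
    {"tx":0,"ty":0,"tz":0,"roll":0}
  ]
}}

```text
t: 15.33
position: [0.4808, 0.2631, 0.0585]
tool_rot: [-0.0, 0.469, 0.883, -0.0]
wrist_force: [-1.2, -0.1, -0.5]
grip_width: 0.0734
grip_force: 0.0
```

>>> {"op": "carry_out", "data": {
  "commands": [
    {"tx":0,"ty":0,"tz":-0.1,"roll":0},
    {"tx":0,"ty":0,"tz":0,"roll":0}
  ]
}}

```text
t: 15.5
position: [0.4809, 0.2631, 0.0576]
tool_rot: [-0.0, 0.469, 0.883, -0.0]
wrist_force: [-0.5, -0.0, 0.2]
grip_width: 0.0736
grip_force: 0.0
```

>>> {"op": "carry_out", "data": {
  "commands": [
    {"tx":0,"ty":0,"tz":-0.1,"roll":0},
    {"tx":0,"ty":0,"tz":0,"roll":0}
  ]
}}

```text
t: 15.67
position: [0.4809, 0.2631, 0.0565]
tool_rot: [-0.0, 0.469, 0.883, -0.0]
wrist_force: [-0.4, 0.1, 0.1]
grip_width: 0.0736
grip_force: 0.0
```

>>> {"op": "carry_out", "data": {
  "commands": [
    {"tx":0,"ty":0,"tz":-0.1,"roll":0},
    {"tx":0,"ty":0,"tz":0,"roll":0}
  ]
}}

```text
t: 15.83
position: [0.4809, 0.2631, 0.0555]
tool_rot: [-0.0, 0.469, 0.883, -0.0]
wrist_force: [0.4, -1.1, -0.2]
grip_width: 0.0732
grip_force: 0.0
```

>>> {"op": "carry_out", "data": {
  "commands": [
    {"tx":0,"ty":0,"tz":-0.1,"roll":0},
    {"tx":0,"ty":0,"tz":0,"roll":0}
  ]
}}

```text
t: 16.0
position: [0.481, 0.2632, 0.0547]
tool_rot: [0.0, 0.469, 0.883, 0.0]
wrist_force: [-0.3, -0.3, -0.3]
grip_width: 0.0733
grip_force: 0.0
```

>>> {"op": "carry_out", "data": {
  "commands": [
    {"tx":0,"ty":0,"tz":-0.1,"roll":0},
    {"tx":0,"ty":0,"tz":0,"roll":0}
  ]
}}

```text
t: 16.17
position: [0.481, 0.2632, 0.0546]
tool_rot: [-0.0, 0.469, 0.883, 0.0]
wrist_force: [-2.3, -1.5, 10.8]
grip_width: 0.0729
grip_force: 5.6
```

>>> {"op": "carry_out", "data": {
  "commands": [
    {"tx":0,"ty":0,"tz":-0.1,"roll":0},
    {"tx":0,"ty":0,"tz":0,"roll":0}
  ]
}}

```text
t: 16.33
position: [0.4811, 0.2632, 0.0545]
tool_rot: [-0.0, 0.469, 0.883, 0.0]
wrist_force: [-6.3, -3.0, 21.8]
grip_width: 0.0732
grip_force: 11.0
```

>>> {"op": "carry_out", "data": {
  "commands": [
    {"tx":0,"ty":0,"tz":0.4,"roll":0},
    {"tx":0,"ty":0,"tz":0.25,"roll":0},
    {"tx":0,"ty":0,"tz":0,"roll":0}
  ]
}}

```text
t: 16.58
position: [0.4812, 0.2633, 0.0596]
tool_rot: [0.0, 0.469, 0.883, 0.0]
wrist_force: [-0.5, 1.2, -0.3]
grip_width: 0.0739
grip_force: 0.0
```

>>> {"op": "carry_out", "data": {
  "commands": [
    {"tx":0,"ty":0,"tz":0,"roll":0},
    {"tx":0,"ty":0,"tz":0,"roll":0},
    {"tx":0,"ty":0,"tz":0,"roll":0}
  ],
  "hand": 0.75
}}

```text
t: 16.83
position: [0.4807, 0.263, 0.0589]
tool_rot: [-0.0, 0.469, 0.883, -0.0]
wrist_force: [-0.9, 0.2, -1.1]
grip_width: 0.0642
grip_force: 0.0
```

>>> {"op": "carry_out", "data": {
  "commands": [
    {"tx":0,"ty":0,"tz":-0.07,"roll":0},
    {"tx":0,"ty":0,"tz":0,"roll":0.03},
    {"tx":0,"ty":0,"tz":0,"roll":0.05},
    {"tx":0,"ty":0,"tz":0,"roll":0.06},
    {"tx":0,"ty":0,"tz":0,"roll":0.07},
    {"tx":0,"ty":0,"tz":0,"roll":0.07},
    {"tx":0,"ty":0,"tz":0,"roll":0.07},
    {"tx":0,"ty":0,"tz":0,"roll":0.06},
    {"tx":0,"ty":0,"tz":0,"roll":0.05},
    {"tx":0,"ty":0,"tz":0,"roll":0.02},
    {"tx":0,"ty":0,"tz":0,"roll":0}
  ]
}}

```text
t: 17.75
position: [0.4809, 0.263, 0.0584]
tool_rot: [-0.0, 0.245, 0.97, -0.0]
wrist_force: [0.8, -0.5, -0.6]
grip_width: 0.0641
grip_force: 0.1
```

```bash
python3 m.py o
```

```text
((0.47953832149505615, 0.26205986738204956), (0.06056620925664902, 0.14693686366081238), 55.087772369384766) c [0.4816 0.2647] carton -0.03699413617948172 0.0010832506187514845
[[0.4020000100135803, 0.27900001406669617], [0.5220000147819519, 0.19499999284744263], [0.5569999814033508, 0.24500000476837158], [0.43700000643730164, 0.32899999618530273]] [ 0.2 -0.  -0.4] [0.4809 0.263  0.0584]
```

Caging worked: the board is now at −35° against the carton's −28.6°, at carton x = −37 mm. Now I'll press and drag it slowly.

>>> {"op": "carry_out", "data": {
  "commands": [
    {"tx":0,"ty":0,"tz":0.8,"roll":0},
    {"tx":0,"ty":0,"tz":0.8,"roll":0},
    {"tx":-0.3,"ty":0.3,"tz":0,"roll":-0.06},
    {"tx":-0.3,"ty":0.3,"tz":0,"roll":-0.06},
    {"tx":0,"ty":0,"tz":0,"roll":0},
    {"tx":0,"ty":0,"tz":-0.6,"roll":0},
    {"tx":0,"ty":0,"tz":-0.3,"roll":0},
    {"tx":0,"ty":0,"tz":-0.11,"roll":0},
    {"tx":0,"ty":0,"tz":0,"roll":0}
  ],
  "hand": 0.4
}}

```text
t: 18.55
position: [0.4747, 0.2686, 0.0638]
tool_rot: [-0.0, 0.303, 0.953, -0.0]
wrist_force: [-0.7, 0.1, -1.2]
grip_width: 0.0581
grip_force: 63.4
```

>>> {"op": "carry_out", "data": {
  "commands": [
    {"tx":-0.1,"ty":0.05,"tz":0,"roll":0},
    {"tx":-0.1,"ty":0.05,"tz":0,"roll":0},
    {"tx":-0.2,"ty":0.11,"tz":0,"roll":0},
    {"tx":-0.2,"ty":0.11,"tz":0,"roll":0},
    {"tx":-0.2,"ty":0.11,"tz":0,"roll":0},
    {"tx":-0.2,"ty":0.11,"tz":0,"roll":0},
    {"tx":-0.2,"ty":0.11,"tz":0,"roll":0}
  ]
}}

```text
t: 19.13
position: [0.4627, 0.2759, 0.0645]
tool_rot: [0.0, 0.303, 0.953, 0.0]
wrist_force: [-0.8, 0.1, 0.2]
grip_width: 0.0587
grip_force: 63.4
```

```bash
python3 m.py p
```

```text
((0.46140894293785095, 0.2766685485839844), (0.060501206666231155, 0.14751893281936646), 49.21361541748047) c [0.4635 0.2793] carton -0.05990447865441316 0.005231038102647865
[[0.38600000739097595, 0.3019999861717224], [0.4970000088214874, 0.20600000023841858], [0.5370000004768372, 0.25099998712539673], [0.42500001192092896, 0.3479999899864197]] [-0.4  0.6 -0.3] [0.4622 0.2762 0.0644]
```

The hand closed before it had lifted clear and gripped the board. I'll lower it back onto the carton and release.

>>> {"op": "carry_out", "data": {
  "commands": [
    {"tx":0,"ty":0,"tz":-0.15,"roll":0},
    {"tx":0,"ty":0,"tz":-0.15,"roll":0},
    {"tx":0,"ty":0,"tz":-0.15,"roll":0},
    {"tx":0,"ty":0,"tz":0,"roll":0}
  ]
}}

```text
t: 19.52
position: [0.4631, 0.2756, 0.06]
tool_rot: [-0.0, 0.303, 0.953, -0.0]
wrist_force: [-0.7, -0.5, 3.6]
grip_width: 0.0588
grip_force: 64.8
```

```bash
python3 m.py q
python3 - <<'E'
from h import *
s=grab_frame("side"); t=cv2.imread("pics/q.png")
cv2.imwrite("pics/r.png",np.hstack([cv2.resize(t[150:240,110:190],None,fx=5,fy=5,interpolation=2),cv2.resize(s[130:220,190:270,::-1],None,fx=5,fy=5,interpolation=2)]))
E
```

```text
((0.4611944556236267, 0.2749200463294983), (0.058977656066417694, 0.1475561261177063), 49.4572639465332) c [0.4633 0.2775] carton -0.05925580107193404 0.0035932095597609494
[[0.38600000739097595, 0.30000001192092896], [0.49799999594688416, 0.20499999821186066], [0.5360000133514404, 0.24899999797344208], [0.42399999499320984, 0.3449999988079071]] [-1.  -0.   2.4] [0.4631 0.2755 0.06  ]
```

View pics/r.png

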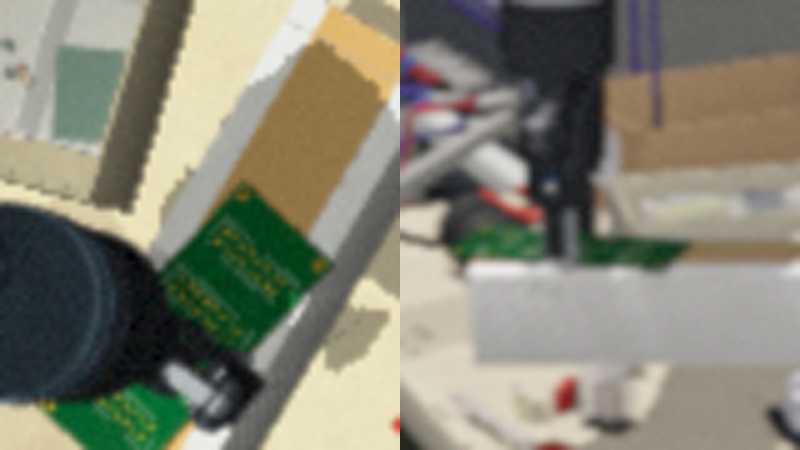

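The board is gripped near its middle and resting on the carton, its far end at top-crop (285,220). I'll slide and turn it as held, until the near end overhangs, then let go.

>>> {"op": "carry_out", "data": {
  "commands": [
    {"tx":-0.1,"ty":0.05,"tz":0,"roll":0.02},
    {"tx":-0.2,"ty":0.1,"tz":0,"roll":0.02},
    {"tx":-0.2,"ty":0.1,"tz":0,"roll":0.02},
    {"tx":-0.3,"ty":0.15,"tz":0,"roll":0.03},
    {"tx":-0.3,"ty":0.15,"tz":0,"roll":0.03},
    {"tx":-0.3,"ty":0.15,"tz":0,"roll":0.03},
    {"tx":-0.3,"ty":0.15,"tz":0,"roll":0.03},
    {"tx":-0.3,"ty":0.15,"tz":0,"roll":0.02},
    {"tx":-0.2,"ty":0.1,"tz":0,"roll":0.02},
    {"tx":-0.1,"ty":0.05,"tz":0,"roll":0},
    {"tx":0,"ty":0,"tz":0,"roll":0}
  ]
}}

```text
t: 20.53
position: [0.4396, 0.2874, 0.06]
tool_rot: [-0.0, 0.196, 0.981, 0.0]
wrist_force: [0.3, -0.1, 3.8]
grip_width: 0.0586
grip_force: 64.4
```

```bash
python3 m.py s
```

```text
((0.43775373697280884, 0.28666308522224426), (0.05995005741715431, 0.14690226316452026), 61.91120147705078) c [0.4399 0.2893] carton -0.08545765008458665 0.00268251662495751
[[0.35899999737739563, 0.29499998688697815], [0.4880000054836273, 0.22599999606609344], [0.5170000195503235, 0.27900001406669617], [0.3869999945163727, 0.3479999899864197]] [0.4 0.7 3.6] [0.4396 0.2874 0.06  ]
```

>>> {"op": "carry_out", "data": {
  "commands": [
    {"tx":0,"ty":0,"tz":0,"roll":0},
    {"tx":0,"ty":0,"tz":0,"roll":0},
    {"tx":0,"ty":0,"tz":0.2,"roll":0},
    {"tx":0,"ty":0,"tz":0.8,"roll":0},
    {"tx":0,"ty":0,"tz":1.0,"roll":0},
    {"tx":-0.6,"ty":0.3,"tz":0,"roll":-0.03},
    {"tx":-1.2,"ty":0.7,"tz":0,"roll":-0.04},
    {"tx":-1.2,"ty":0.7,"tz":0,"roll":-0.03},
    {"tx":-1.2,"ty":0.7,"tz":0,"roll":0},
    {"tx":-0.6,"ty":0.4,"tz":0,"roll":0},
    {"tx":0,"ty":0,"tz":0,"roll":0}
  ],
  "hand": 0.92
}}

```text
t: 21.5
position: [0.3907, 0.3165, 0.0806]
tool_rot: [-0.0, 0.244, 0.97, 0.0]
wrist_force: [-0.4, 0.4, -0.1]
grip_width: 0.0787
grip_force: 0.0
```

```bash
python3 m.py u
```

```text
((0.4425327479839325, 0.28359541296958923), (0.059886958450078964, 0.13556715846061707), 61.82097625732422) c [0.4446 0.2862] carton -0.07979329004726093 0.002276826272966999
[[0.36899998784065247, 0.289000004529953], [0.4880000054836273, 0.22499999403953552], [0.515999972820282, 0.27799999713897705], [0.3970000147819519, 0.34200000762939453]] [ 0.9 -0.6  0.5] [0.3919 0.3158 0.0805]
```

>>> {"op": "carry_out", "data": {
  "commands": [
    {"tx":0,"ty":0,"tz":-0.8,"roll":0},
    {"tx":0,"ty":0,"tz":-0.8,"roll":0},
    {"tx":0,"ty":0,"tz":-0.8,"roll":0},
    {"tx":0,"ty":0,"tz":-0.8,"roll":0},
    {"tx":0,"ty":0,"tz":-0.4,"roll":0},
    {"tx":0,"ty":0,"tz":0,"roll":0}
  ]
}}

```text
t: 22.05
position: [0.3914, 0.3143, 0.0425]
tool_rot: [-0.001, 0.246, 0.969, -0.001]
wrist_force: [-0.0, -1.2, -0.1]
grip_width: 0.0783
grip_force: 0.0
```

>>> {"op": "carry_out", "data": {
  "commands": [
    {"tx":0,"ty":0,"tz":0,"roll":0},
    {"tx":0,"ty":0,"tz":0,"roll":0},
    {"tx":0,"ty":0,"tz":0,"roll":0},
    {"tx":0,"ty":0,"tz":0,"roll":0},
    {"tx":0,"ty":0,"tz":0,"roll":0}
  ],
  "hand": 0
}}

```text
t: 22.47
position: [0.392, 0.3151, 0.0443]
tool_rot: [0.0, 0.245, 0.969, 0.0]
wrist_force: [-0.5, -1.2, 3.5]
grip_width: 0.0596
grip_force: 63.7
```

>>> {"op": "carry_out", "data": {
  "commands": [
    {"tx":0,"ty":0,"tz":0.2,"roll":0},
    {"tx":0,"ty":0,"tz":0.5,"roll":0},
    {"tx":0,"ty":0,"tz":0.8,"roll":0},
    {"tx":0,"ty":0,"tz":1.0,"roll":0},
    {"tx":0,"ty":0,"tz":1.0,"roll":0},
    {"tx":0,"ty":0,"tz":0.7,"roll":0},
    {"tx":0,"ty":0,"tz":0.3,"roll":0},
    {"tx":0,"ty":0,"tz":0,"roll":0}
  ]
}}

```text
t: 23.13
position: [0.3925, 0.3157, 0.09]
tool_rot: [0.001, 0.245, 0.969, 0.001]
wrist_force: [0.5, 0.2, -1.3]
grip_width: 0.0597
grip_force: 64.5
```

Run:
```python
from h import *
t=grab_frame("top"); s=grab_frame("side"); cv2.imwrite("pics/v.png",t[...,::-1]); cv2.imwrite("pics/vs.png",s[...,::-1])
for z in(.10,.112): r,b=board(t,(90,130,220,270),z); print(z,r,b.round(3).tolist())
o=observe();print(o['wrist_force'],o['moment'],o['position'],o['grip_width'])
gs=green(s,(170,140,300,210)); print(cv2.minAreaRect(gs),cv2.boundingRect(gs))
# holder: white rails/ledges at known heights
t0=cv2.imread("pics/top0.png")[...,::-1].copy(); h=cv2.cvtColor(t0,cv2.COLOR_RGB2HSV)
w=cv2.inRange(h,(0,0,150),(180,45,255)); k=np.zeros_like(w);k[150:206,226:275]=w[150:206,226:275]
for c in cv2.findContours(k,cv2.RETR_EXTERNAL,cv2.CHAIN_APPROX_NONE)[0]:
    if cv2.contourArea(c)>60:
        W=np.array([onz("top",p[0],.036)[:2] for p in c],np.float32); print("white",cv2.contourArea(c),cv2.minAreaRect(W),cv2.boxPoints(cv2.minAreaRect(W)).round(4).tolist())
g=cv2.cvtColor(t0,cv2.COLOR_RGB2HSV)[...,2]
for y in(160,170,180,190,197): print(y,g[y,222:285].tolist())
```

```text
0.1 ((0.44989609718322754, 0.2878252863883972), (0.0630798190832138, 0.1264338195323944), 59.63043975830078) [[0.3790000081062317, 0.2930000126361847], [0.4880000054836273, 0.2290000021457672], [0.5199999809265137, 0.28299999237060547], [0.41100001335144043, 0.34700000286102295]]
0.112 ((0.44944867491722107, 0.2831987142562866), (0.06224484369158745, 0.12476017326116562), 59.63047409057617) [[0.3799999952316284, 0.2879999876022339], [0.4880000054836273, 0.22499999403953552], [0.5189999938011169, 0.27900001406669617], [0.41100001335144043, 0.34200000762939453]]
[-0.0525939  -0.31070552 -0.24405079] [0.03937585 0.03136603 0.02144969] [0.39186604 0.31515391 0.08894906] 0.06010637131622229
((218.5, 166.5), (5.0, 35.0), 90.0) (201, 164, 36, 6)
white 747.5 ((0.5743069052696228, 0.02612539380788803), (0.08564702421426773, 0.12290748208761215), 81.70049285888672) [[0.5073000192642212, -0.007400000002235174], [0.6288999915122986, -0.025100000202655792], [0.6413000226020813, 0.05959999933838844], [0.5196999907493591, 0.07739999890327454]]
160 [230, 230, 231, 229, 231, 231, 231, 216, 103, 61, 5
[... 695 characters left out ...]
, 231, 232, 223, 172, 221, 216, 203, 98, 98, 108, 93, 46, 21, 19, 20, 21, 31, 48, 86, 110, 111, 111, 104, 121, 165]
190 [230, 224, 176, 80, 69, 66, 65, 68, 80, 146, 212, 202, 217, 168, 202, 228, 230, 227, 177, 92, 69, 70, 70, 69, 68, 71, 64, 68, 69, 69, 71, 73, 68, 71, 110, 206, 230, 230, 224, 194, 223, 207, 214, 168, 86, 110, 111, 84, 59, 50, 57, 71, 122, 221, 231, 230, 229, 217, 103, 60, 124, 225, 229]
197 [222, 164, 82, 77, 104, 136, 105, 72, 84, 127, 164, 174, 138, 212, 223, 224, 217, 129, 68, 69, 73, 69, 74, 72, 73, 74, 74, 69, 74, 72, 70, 70, 77, 122, 225, 231, 231, 223, 163, 220, 217, 208, 128, 64, 75, 75, 71, 74, 76, 81, 135, 181, 221, 228, 229, 231, 231, 227, 212, 94, 120, 225, 229]
```

Run:
```python
from h import *
rows=[160,170,180,190,197];L=[245.7,243.7,242,240.4,238.9];R=[261.4,260.2,258.2,256.4,255.2]
A=np.array([onz("top",(l,r),.03)[:2] for l,r in zip(L,rows)]);B=np.array([onz("top",(x,r),.03)[:2] for x,r in zip(R,rows)])
def line(P): v=cv2.fitLine(P.astype(np.float32),2,0,.01,.01).ravel(); v=v if v[0]>0 else np.r_[-v[:2],v[2:]]; return np.degrees(np.arctan2(v[1],v[0])),v
a,va=line(A);b,vb=line(B); print(a,b); th=np.radians((a+b)/2); ex=np.array([np.cos(th),np.sin(th)]);ey=np.array([-ex[1],ex[0]])
print("mid",(A.mean(0)+B.mean(0))/2,"width",(A.mean(0)-B.mean(0))@ey)
U=lambda p:((p[0]+.5)/4-.5+110,(p[1]+.5)/4-.5+130)
for th in np.radians([-8,(a+b)/2]):
    ex=np.array([np.cos(th),np.sin(th)]);ey=np.array([-ex[1],ex[0]]);m=(A.mean(0)+B.mean(0))/2
    near=onz("top",U((555,293)),.01)[:2]; far=onz("top",U((582,103)),.01)[:2]; st=onz("top",U((578,113)),.039)[:2]; led=[onz("top",U(p),.03)[:2] for p in((508,277),(598,290))]
    xs=[near@ex+.057,far@ex-.073,st@ex-.060]+[q@ex+.05 for q in led]; print("origin along",np.round(xs,4),"lat",m@ey); 
    o=np.mean(xs[:2])*ex+(m@ey)*ey; print("origin",o,"seat",o-.015*ex)
```

```text
-8.44056 -8.187776
mid [0.56692935 0.02741568] width 0.04098801463878545
origin along [0.5556 0.5523 0.5526 0.5523 0.5533] lat 0.10605018794872237
origin [0.56331441 0.02792373] seat [0.54846039 0.03001132]
origin along [0.555  0.5517 0.552  0.5516 0.5529] lat 0.10910602811155957
origin [0.56332606 0.02794225] seat [0.54848371 0.03011127]
```

>>> {"op": "carry_out", "data": {
  "commands": [
    {"tx":0.2,"ty":-0.5,"tz":0,"roll":0},
    {"tx":0.4,"ty":-1.0,"tz":0,"roll":0.02},
    {"tx":0.5,"ty":-1.5,"tz":0,"roll":0.03},
    {"tx":0.6,"ty":-1.7,"tz":0,"roll":0.03},
    {"tx":0.6,"ty":-1.7,"tz":0,"roll":0.03},
    {"tx":0.6,"ty":-1.7,"tz":0,"roll":0.03},
    {"tx":0.6,"ty":-1.7,"tz":0,"roll":0.03},
    {"tx":0.6,"ty":-1.7,"tz":0,"roll":0.03},
    {"tx":0.6,"ty":-1.7,"tz":0,"roll":0.03},
    {"tx":0.6,"ty":-1.7,"tz":0,"roll":0.03},
    {"tx":0.6,"ty":-1.7,"tz":0,"roll":0.03},
    {"tx":0.6,"ty":-1.7,"tz":0,"roll":0.03}
  ]
}}

```text
t: 24.23
position: [0.4568, 0.1306, 0.0884]
tool_rot: [-0.0, 0.087, 0.996, -0.0]
wrist_force: [-0.1, 0.1, -0.0]
grip_width: 0.0599
grip_force: 64.5
```

>>> {"op": "carry_out", "data": {
  "commands": [
    {"tx":0.6,"ty":-1.7,"tz":0,"roll":0.03},
    {"tx":0.6,"ty":-1.7,"tz":0,"roll":0},
    {"tx":0.6,"ty":-1.7,"tz":0,"roll":0},
    {"tx":0.6,"ty":-1.6,"tz":0,"roll":0},
    {"tx":0.5,"ty":-1.3,"tz":0,"roll":0},
    {"tx":0.4,"ty":-0.9,"tz":0,"roll":0},
    {"tx":0.2,"ty":-0.5,"tz":0,"roll":0},
    {"tx":0,"ty":0,"tz":0,"roll":0},
    {"tx":0,"ty":0,"tz":0,"roll":0}
  ]
}}

```text
t: 24.98
position: [0.4916, 0.0385, 0.0887]
tool_rot: [-0.0, 0.073, 0.997, 0.0]
wrist_force: [0.1, 0.3, -0.4]
grip_width: 0.06
grip_force: 64.5
```

Run:
```python
from h import *
t=grab_frame("top"); cv2.imwrite("pics/w.png",t[...,::-1]); r,b=board(t,(190,120,300,240),.112); print(r,b.round(3).tolist()); o=observe(); print(o['position'],o['tool_rot'],o['grip_width'],o['wrist_force'])
q=o['tool_rot'];print(np.degrees(np.arctan2(2*q[2]**2-1,2*q[1]*q[2])))
```

```text
((0.5684385895729065, 0.004812102764844894), (0.11495111137628555, 0.04642079025506973), 15.544246673583984) [[0.5070000290870667, 0.012000000104308128], [0.5189999938011169, -0.032999999821186066], [0.6299999952316284, -0.0020000000949949026], [0.6179999709129333, 0.0430000014603138]]
[0.49152107 0.03900546 0.08872394] [-2.89608342e-04  7.23126210e-02  9.97381954e-01  1.97167223e-04] 0.05963522858719987 [-0.27530138  0.37106468  0.00433665]
81.70634368258564
```

Run:
```python
from h import *
t=cv2.imread("pics/w.png")[...,::-1].copy(); h=cv2.cvtColor(t,cv2.COLOR_RGB2HSV); m=cv2.inRange(h,(55,90,30),(90,255,200))
for y in range(140,225,4):
    x=np.where(m[y,190:300])[0]+190; print(y,(x.min(),x.max(),len(x)) if len(x) else None)
for y in (150,165,180): print("")
```

```text
140 None
144 None
148 None
152 (np.int64(242), np.int64(252), 11)
156 (np.int64(242), np.int64(260), 19)
160 (np.int64(244), np.int64(262), 17)
164 (np.int64(251), np.int64(261), 10)
168 (np.int64(246), np.int64(260), 15)
172 (np.int64(247), np.int64(259), 13)
176 (np.int64(249), np.int64(259), 9)
180 (np.int64(250), np.int64(258), 9)
184 (np.int64(249), np.int64(257), 9)
188 (np.int64(250), np.int64(256), 7)
192 (np.int64(253), np.int64(256), 4)
196 (np.int64(252), np.int64(255), 4)
200 None
204 None
208 None
212 None
216 None
220 None
224 None
```

Run:
```python
from h import *
t=cv2.imread("pics/w.png")[...,::-1].copy(); h=cv2.cvtColor(t,cv2.COLOR_RGB2HSV); m=cv2.inRange(h,(55,90,30),(90,255,200))
P=np.array([onz("top",(np.where(m[y,190:300])[0].max()+190.5,y),.1126)[:2] for y in range(160,198)],np.float32)
Q=np.array([onz("top",(x,np.where(m[130:240,x])[0].min()+129.5),.1126)[:2] for x in range(243,260)],np.float32)
for n,X in(("right",P),("far",Q)):
    v=cv2.fitLine(X,cv2.DIST_HUBER,0,.01,.01).ravel(); print(n,np.degrees(np.arctan2(v[1],v[0])),v[2:])
th=np.radians(-8.2);ex=np.array([np.cos(th),np.sin(th)]);ey=np.array([-ex[1],ex[0]])
print("right lat",(P@ey).mean(),"-> centre lat",(P@ey).mean()+.031,"want",.1075,"far along",Q@ex, "want about",.538+.075)
o=observe()['position'][:2]; print("tcp lat",o@ey,"along",o@ex)
```

```text
right -9.396301 [5.5668694e-01 3.1106218e-05]
far 82.04591 [0.62037754 0.02223953]
right lat 0.07943045255371503 -> centre lat 0.11043045255371503 want 0.1075 far along [0.61078547 0.61116801 0.61155046 0.60956963 0.60995207 0.61033447
 0.61071684 0.61109917 0.61148147 0.61186374 0.60988389 0.61026615
 0.61064831 0.61103044 0.6114126  0.61179466 0.60981576] want about 0.613
tcp lat 0.10871179912757488 along 0.4809325621641018
```

>>> {"op": "carry_out", "data": {
  "commands": [
    {"tx":0,"ty":-0.1,"tz":-0.4,"roll":0.005},
    {"tx":0,"ty":-0.1,"tz":-0.8,"roll":0.005},
    {"tx":0,"ty":0,"tz":-1.0,"roll":0},
    {"tx":0,"ty":0,"tz":-1.0,"roll":0},
    {"tx":0,"ty":0,"tz":-1.0,"roll":0},
    {"tx":0,"ty":0,"tz":-1.0,"roll":0},
    {"tx":0,"ty":0,"tz":-0.8,"roll":0},
    {"tx":0,"ty":0,"tz":-0.6,"roll":0},
    {"tx":0,"ty":0,"tz":0,"roll":0},
    {"tx":0,"ty":0,"tz":0,"roll":0}
  ]
}}

```text
t: 25.87
position: [0.4917, 0.0361, 0.0225]
tool_rot: [-0.0, 0.068, 0.998, -0.0]
wrist_force: [0.2, -0.4, -0.6]
grip_width: 0.0599
grip_force: 64.6
```

Run:
```python
from h import *
t=grab_frame("top"); s=grab_frame("side"); cv2.imwrite("pics/x.png",np.hstack([cv2.resize(t[140:220,220:290],None,fx=5.6,fy=5.6,interpolation=2),cv2.resize(s[170:250,250:320],None,fx=5.6,fy=5.6,interpolation=2)])[...,::-1])
h=cv2.cvtColor(t,cv2.COLOR_RGB2HSV); m=cv2.inRange(h,(55,90,30),(90,255,200)); z=.046
P=[onz("top",(np.where(m[y,190:300])[0].max()+190.5,y),z)[:2] for y in range(140,215) if (m[y,190:300]>0).sum()>2]; P=np.array(P[6:-2],np.float32)
v=cv2.fitLine(P,cv2.DIST_HUBER,0,.01,.01).ravel(); print(np.degrees(np.arctan2(v[1],v[0])),len(P))
th=np.radians(-8.2);ex=np.array([np.cos(th),np.sin(th)]);ey=np.array([-ex[1],ex[0]])
print("centre lat",(P@ey).mean()+.031); o=observe()['position']; print("tcp lat",o[:2]@ey,o,observe()['wrist_force'])
```

```text
-9.669279 35
centre lat 0.10823759341717627
tcp lat 0.10600788667188321 [0.49233558 0.03615624 0.02321563] [-0.11890867 -0.1002545  -0.56222304]
```

View pics/x.png

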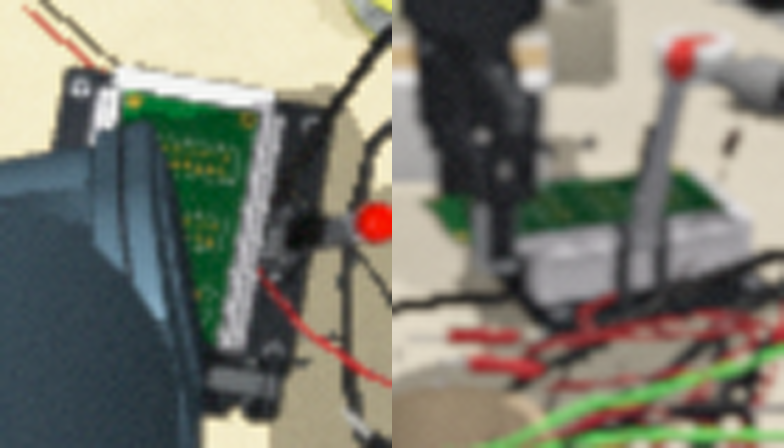

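The board sits above the holder between the side guides, with its far edge just short of the end stop. I'll lower it on.

>>> {"op": "carry_out", "data": {
  "commands": [
    {"tx":0,"ty":0,"tz":-0.3,"roll":0.01},
    {"tx":0,"ty":0,"tz":-0.3,"roll":0},
    {"tx":0,"ty":0,"tz":-0.2,"roll":0},
    {"tx":0,"ty":0,"tz":-0.2,"roll":0},
    {"tx":0,"ty":0,"tz":0,"roll":0}
  ]
}}

```text
t: 26.38
position: [0.4917, 0.0361, 0.0125]
tool_rot: [-0.0, 0.063, 0.998, -0.0]
wrist_force: [-0.6, -1.3, -0.7]
grip_width: 0.0598
grip_force: 64.6
```

>>> {"op": "carry_out", "data": {
  "commands": [
    {"tx":0,"ty":0,"tz":-0.1,"roll":0},
    {"tx":0,"ty":0,"tz":-0.1,"roll":0},
    {"tx":0,"ty":0,"tz":0,"roll":0}
  ]
}}

```text
t: 26.63
position: [0.4919, 0.0361, 0.0107]
tool_rot: [-0.0, 0.063, 0.998, -0.0]
wrist_force: [0.5, -0.6, -0.8]
grip_width: 0.0595
grip_force: 64.6
```

>>> {"op": "carry_out", "data": {
  "commands": [
    {"tx":0,"ty":0,"tz":-0.1,"roll":0},
    {"tx":0,"ty":0,"tz":0,"roll":0},
    {"tx":0,"ty":0,"tz":0,"roll":0}
  ]
}}

```text
t: 26.88
position: [0.492, 0.0362, 0.0099]
tool_rot: [0.0, 0.063, 0.998, 0.0]
wrist_force: [0.2, -0.2, -0.6]
grip_width: 0.0597
grip_force: 64.6
```

>>> {"op": "carry_out", "data": {
  "commands": [
    {"tx":0,"ty":0,"tz":-0.1,"roll":0},
    {"tx":0,"ty":0,"tz":0,"roll":0},
    {"tx":0,"ty":0,"tz":0,"roll":0}
  ]
}}

```text
t: 27.13
position: [0.4921, 0.0362, 0.0092]
tool_rot: [0.0, 0.063, 0.998, 0.0]
wrist_force: [-1.4, -0.0, 3.5]
grip_width: 0.0599
grip_force: 65.0
```

>>> {"op": "carry_out", "data": {
  "commands": [
    {"tx":0.1,"ty":-0.01,"tz":0,"roll":0},
    {"tx":0,"ty":0,"tz":0,"roll":0},
    {"tx":0,"ty":0,"tz":0,"roll":0}
  ]
}}

```text
t: 27.38
position: [0.4923, 0.0361, 0.009]
tool_rot: [-0.001, 0.063, 0.998, -0.0]
wrist_force: [-2.8, 0.3, 5.8]
grip_width: 0.0597
grip_force: 65.1
```

>>> {"op": "carry_out", "data": {
  "commands": [
    {"tx":0.1,"ty":-0.02,"tz":0,"roll":0},
    {"tx":0,"ty":0,"tz":0,"roll":0},
    {"tx":0,"ty":0,"tz":0,"roll":0}
  ]
}}

```text
t: 27.63
position: [0.493, 0.036, 0.009]
tool_rot: [-0.001, 0.063, 0.998, -0.0]
wrist_force: [-4.6, -0.2, 7.1]
grip_width: 0.0597
grip_force: 65.1
```

>>> {"op": "carry_out", "data": {
  "commands": [
    {"tx":0.1,"ty":-0.01,"tz":0,"roll":0},
    {"tx":0,"ty":0,"tz":0,"roll":0},
    {"tx":0,"ty":0,"tz":0,"roll":0}
  ]
}}

```text
t: 27.88
position: [0.4934, 0.0359, 0.0089]
tool_rot: [-0.001, 0.063, 0.998, -0.0]
wrist_force: [-5.8, 0.7, 8.6]
grip_width: 0.0598
grip_force: 65.2
```

>>> {"op": "carry_out", "data": {
  "commands": [
    {"tx":0,"ty":0,"tz":0.06,"roll":0},
    {"tx":0.1,"ty":-0.01,"tz":0,"roll":0},
    {"tx":0,"ty":0,"tz":0,"roll":0},
    {"tx":0,"ty":0,"tz":0,"roll":0}
  ]
}}

```text
t: 28.22
position: [0.4933, 0.0359, 0.009]
tool_rot: [-0.002, 0.063, 0.998, -0.0]
wrist_force: [-6.4, 1.3, 5.8]
grip_width: 0.0597
grip_force: 65.0
```

>>> {"op": "carry_out", "data": {
  "commands": [
    {"tx":0.1,"ty":-0.01,"tz":0,"roll":0},
    {"tx":0,"ty":0,"tz":0,"roll":0},
    {"tx":0,"ty":0,"tz":0,"roll":0}
  ]
}}

```text
t: 28.47
position: [0.4933, 0.0359, 0.0089]
tool_rot: [-0.003, 0.063, 0.998, -0.0]
wrist_force: [-10.3, 1.9, 7.3]
grip_width: 0.0595
grip_force: 65.2
```

>>> {"op": "carry_out", "data": {
  "commands": [
    {"tx":0.1,"ty":-0.02,"tz":0,"roll":0},
    {"tx":0,"ty":0,"tz":0,"roll":0},
    {"tx":0,"ty":0,"tz":0,"roll":0}
  ]
}}

```text
t: 28.72
position: [0.4933, 0.0358, 0.0089]
tool_rot: [-0.004, 0.062, 0.998, -0.0]
wrist_force: [-11.7, 2.2, 10.8]
grip_width: 0.0598
grip_force: 65.4
```

The board is against the end stop: x stays at 0.4933 while the push force grows. Releasing.

>>> {"op": "carry_out", "data": {
  "commands": [
    {"tx":-0.2,"ty":0.03,"tz":0.05,"roll":0},
    {"tx":0,"ty":0,"tz":0,"roll":0}
  ]
}}

```text
t: 28.88
position: [0.4933, 0.0359, 0.0094]
tool_rot: [-0.002, 0.063, 0.998, -0.0]
wrist_force: [-6.7, 1.5, 0.1]
grip_width: 0.0596
grip_force: 64.7
```

>>> {"op": "carry_out", "data": {
  "commands": [
    {"tx":0,"ty":0,"tz":0,"roll":0},
    {"tx":0,"ty":0,"tz":0,"roll":0},
    {"tx":0,"ty":0,"tz":0,"roll":0},
    {"tx":0,"ty":0,"tz":0.3,"roll":0},
    {"tx":0,"ty":0,"tz":1.0,"roll":0},
    {"tx":0,"ty":0,"tz":2.0,"roll":0},
    {"tx":0,"ty":0,"tz":3.0,"roll":0},
    {"tx":0,"ty":0,"tz":3.0,"roll":0},
    {"tx":0,"ty":0,"tz":3.0,"roll":0},
    {"tx":0,"ty":0,"tz":3.0,"roll":0},
    {"tx":-1.0,"ty":0,"tz":2.0,"roll":0},
    {"tx":-1.0,"ty":0,"tz":0,"roll":0}
  ],
  "hand": 0.92
}}

```text
t: 29.88
position: [0.4791, 0.0359, 0.188]
tool_rot: [0.005, 0.063, 0.998, 0.001]
wrist_force: [0.7, -0.2, -0.2]
grip_width: 0.0788
grip_force: 0.0
```

```bash
cat > b.py <<'E'
from h import *
t=grab_frame("top"); cv2.imwrite("pics/y.png",t[...,::-1])
h=cv2.cvtColor(t,cv2.COLOR_RGB2HSV); m=cv2.inRange(h,(55,90,30),(90,255,200)); z=.033
th=np.radians(-8.2);ex=np.array([np.cos(th),np.sin(th)]);ey=np.array([-ex[1],ex[0]])
r,b=board(t,(215,130,290,225),z); print(r,"along",(b@ex).round(4),"lat",(b@ey).round(4), "want along .463..613 lat .0765..1385")
o=observe();print(o['position'],o['wrist_force'],o['t'])
s=grab_frame("side");k1=red(t,(270,150,305,200));k2=red(s,(285,160,325,200));print("knob",tri(cen(k1),cen(k2)))
E
python3 b.py
```

```text
((0.5635653734207153, 0.0261673703789711), (0.06320946663618088, 0.11287035793066025), 81.75150299072266) along [0.4976 0.6105 0.6105 0.4977] lat [0.0747 0.0746 0.1378 0.1379] want along .463..613 lat .0765..1385
[0.47526375 0.03562761 0.18547422] [-2.99457142 -0.31618209 -1.39818759] 29.9333
knob (array([ 0.54988978, -0.06601254,  0.14936032]), np.float64(0.0008773127987864468))
```

>>> {"op": "carry_out", "data": {
  "commands": [
    {"tx":0,"ty":-0.6,"tz":1.0,"roll":0},
    {"tx":0,"ty":-1.4,"tz":1.0,"roll":0},
    {"tx":0,"ty":-2.2,"tz":0.5,"roll":0},
    {"tx":0,"ty":-2.6,"tz":0,"roll":0},
    {"tx":0,"ty":-2.6,"tz":0,"roll":0},
    {"tx":0,"ty":-2.5,"tz":0,"roll":0},
    {"tx":0.6,"ty":-2.1,"tz":0,"roll":0},
    {"tx":1.4,"ty":-1.2,"tz":0,"roll":0},
    {"tx":1.8,"ty":-0.4,"tz":0,"roll":0},
    {"tx":1.8,"ty":0,"tz":0,"roll":0},
    {"tx":1.0,"ty":0,"tz":0,"roll":0},
    {"tx":0.4,"ty":0,"tz":0,"roll":0}
  ],
  "hand": 0
}}

```text
t: 30.98
position: [0.547, -0.1205, 0.2074]
tool_rot: [-0.0, 0.063, 0.998, 0.0]
wrist_force: [-0.1, 0.3, -0.0]
grip_width: -0.0001
grip_force: 0.0
```

>>> {"op": "carry_out", "data": {
  "commands": [
    {"tx":0,"ty":0,"tz":-1.5,"roll":0},
    {"tx":0,"ty":0,"tz":-2.0,"roll":0},
    {"tx":0,"ty":0,"tz":-2.0,"roll":0},
    {"tx":0,"ty":0,"tz":-1.5,"roll":0},
    {"tx":0,"ty":0,"tz":-0.5,"roll":0},
    {"tx":0,"ty":0,"tz":0,"roll":0},
    {"tx":0,"ty":0,"tz":0,"roll":0}
  ]
}}

```text
t: 31.57
position: [0.5459, -0.1204, 0.1334]
tool_rot: [-0.0, 0.063, 0.998, -0.0]
wrist_force: [-0.7, 0.1, 0.2]
grip_width: 0.0003
grip_force: 0.0
```

>>> {"op": "carry_out", "data": {
  "commands": [
    {"tx":0.05,"ty":0.5,"tz":0,"roll":0},
    {"tx":0.1,"ty":0.8,"tz":0,"roll":0},
    {"tx":0.05,"ty":0.7,"tz":0,"roll":0},
    {"tx":0.05,"ty":0.4,"tz":0,"roll":0},
    {"tx":0.05,"ty":0.3,"tz":0,"roll":0},
    {"tx":0.05,"ty":0.3,"tz":0,"roll":0},
    {"tx":0.05,"ty":0.3,"tz":0,"roll":0},
    {"tx":0.05,"ty":0.3,"tz":0,"roll":0},
    {"tx":0.05,"ty":0.3,"tz":0,"roll":0},
    {"tx":0.05,"ty":0.3,"tz":0,"roll":0},
    {"tx":0,"ty":0,"tz":0,"roll":0}
  ]
}}

```text
t: 32.48
position: [0.5516, -0.0775, 0.1329]
tool_rot: [-0.0, 0.062, 0.998, 0.0]
wrist_force: [-0.6, 1.0, 0.5]
grip_width: 0.0
grip_force: 0.0
```

```bash
python3 b.py
```

```text
((0.5471854209899902, 0.03315405920147896), (0.04947047308087349, 0.14721450209617615), 81.5577163696289) along [0.4632 0.6104 0.6106 0.4634] lat [0.0864 0.0858 0.1353 0.1359] want along .463..613 lat .0765..1385
[ 0.55147843 -0.07791002  0.13293968] [-1.05647336  0.16589445  0.24183008] 32.5333Traceback (most recent call last):
  File "b.py", line 7, in <module>
    s=grab_frame("side");k1=red(t,(270,150,305,200));k2=red(s,(285,160,325,200));print("knob",tri(cen(k1),cen(k2)))
                            ~~~^^^^^^^^^^^^^^^^^^^^^
  File "h.py", line 23, in red
    c=max(cv2.findContours(k,cv2.RETR_EXTERNAL,cv2.CHAIN_APPROX_NONE)[0],key=cv2.contourArea); return c
ValueError: max() iterable argument is empty
```

>>> {"op": "carry_out", "data": {
  "commands": [
    {"tx":0.05,"ty":0.3,"tz":0,"roll":0},
    {"tx":0.05,"ty":0.35,"tz":0,"roll":0},
    {"tx":0.05,"ty":0.35,"tz":0,"roll":0},
    {"tx":0.05,"ty":0.35,"tz":0,"roll":0},
    {"tx":0.05,"ty":0.35,"tz":0,"roll":0},
    {"tx":0.05,"ty":0.35,"tz":0,"roll":0},
    {"tx":0.05,"ty":0.35,"tz":0,"roll":0},
    {"tx":0.05,"ty":0.3,"tz":0,"roll":0},
    {"tx":0.05,"ty":0.3,"tz":0,"roll":0},
    {"tx":0.05,"ty":0.3,"tz":0,"roll":0},
    {"tx":0.05,"ty":0.3,"tz":0,"roll":0},
    {"tx":0,"ty":0,"tz":0,"roll":0}
  ]
}}

```text
t: 33.58
position: [0.5571, -0.0414, 0.133]
tool_rot: [0.0, 0.062, 0.998, 0.0]
wrist_force: [0.6, 0.7, 0.3]
grip_width: 0.0001
grip_force: 0.0
```

```bash
cat > k.py <<'E'
from h import *
t=grab_frame("top");s=grab_frame("side")
th=np.radians(-8.2);ex=np.array([np.cos(th),np.sin(th)]);ey=np.array([-ex[1],ex[0]])
for n,i,roi in(("top",t,(205,150,300,205)),("side",s,(255,165,325,225))):
    try:
        c=red(i,roi); print(n,cv2.boundingRect(c),cen(c),cv2.contourArea(c))
    except Exception as e: print(n,"none")
for a in(1.57,1.2,.6,0): 
    p=.553*ex+(.1075-.052+.116*np.cos(a))*ey; q=(*p,.044+.116*np.sin(a)); print("angle",a,proj("top",q).round(),proj("side",q).round())
o=observe();print(o['position'],o['wrist_force'],o['t'])
E
python3 k.py
```

```text
top none
side (292, 169, 2, 5) [292.52380952 171.23809524] 3.5
angle 1.57 [268. 176.] [295. 172.]
angle 1.2 [250. 174.] [289. 170.]
angle 0.6 [229. 173.] [282. 179.]
angle 0 [225. 176.] [280. 197.]
[ 0.55692986 -0.04227617  0.13297716] [ 0.51770807 -0.89386237  0.01951324] 33.6833
```

>>> {"op": "carry_out", "data": {
  "commands": [
    {"tx":0.05,"ty":0.3,"tz":0,"roll":0},
    {"tx":0.05,"ty":0.3,"tz":0,"roll":0},
    {"tx":0.05,"ty":0.3,"tz":0,"roll":0},
    {"tx":0.05,"ty":0.3,"tz":0,"roll":0},
    {"tx":0,"ty":0,"tz":0,"roll":0},
    {"tx":0,"ty":0,"tz":0,"roll":0},
    {"tx":0,"ty":0,"tz":0,"roll":0},
    {"tx":0,"ty":0,"tz":0,"roll":0}
  ]
}}

```text
t: 34.35
position: [0.5589, -0.0306, 0.133]
tool_rot: [0.0, 0.063, 0.998, -0.0]
wrist_force: [0.1, -0.7, -0.7]
grip_width: -0.0001
grip_force: 0.0
```

```bash
python3 k.py
```

```text
top (221, 172, 3, 6) [221.87878788 174.3030303 ] 5.5
side (279, 196, 2, 3) [279.44444444 196.77777778] 1.5
angle 1.57 [268. 176.] [295. 172.]
angle 1.2 [250. 174.] [289. 170.]
angle 0.6 [229. 173.] [282. 179.]
angle 0 [225. 176.] [280. 197.]
[ 0.55888027 -0.03055516  0.13297215] [-0.17047718  0.35797417  0.03244805] 34.45
```

The bar has fallen level: the knob is at side pixel (279,197), and (280,197) was predicted. I'll retreat and verify.

>>> {"op": "carry_out", "data": {
  "commands": [
    {"tx":0,"ty":-0.6,"tz":1.0,"roll":0},
    {"tx":0,"ty":-1.0,"tz":2.0,"roll":0},
    {"tx":0,"ty":-1.0,"tz":2.5,"roll":0},
    {"tx":0,"ty":-1.5,"tz":2.5,"roll":0},
    {"tx":-1.0,"ty":-2.0,"tz":1.5,"roll":0},
    {"tx":-1.0,"ty":-2.5,"tz":0.5,"roll":0},
    {"tx":-1.0,"ty":-2.5,"tz":0,"roll":0},
    {"tx":-1.0,"ty":-2.5,"tz":0,"roll":0},
    {"tx":-0.5,"ty":-2.0,"tz":0,"roll":0},
    {"tx":0,"ty":-1.0,"tz":0,"roll":0},
    {"tx":0,"ty":0,"tz":0,"roll":0}
  ]
}}

```text
t: 35.37
position: [0.5135, -0.1995, 0.2337]
tool_rot: [0.0, 0.065, 0.998, -0.001]
wrist_force: [0.4, 0.5, 0.5]
grip_width: 0.0002
grip_force: 0.0
```

Run:
```python
from h import *
t=grab_frame("top");s=grab_frame("side")
r,b=board(t,(215,130,285,225),.033); th=np.radians(-8.2);ex=np.array([np.cos(th),np.sin(th)]);ey=np.array([-ex[1],ex[0]])
print(r,(b@ex).round(4),(b@ey).round(4))
k1=red(t,(205,160,240,190));k2=red(s,(262,180,300,215)); p,e=tri(cen(k1),cen(k2)); print("knob",p,e,"hold frame",p[:2]@ex-.553,p[:2]@ey-.1075, cv2.contourArea(k1),cv2.contourArea(k2)); o=observe();print(o['position'],o['wrist_force'],o['t'])
```

```text
((0.5463793277740479, 0.027424657717347145), (0.061174895614385605, 0.14744210243225098), 82.06961822509766) [0.4633 0.6107 0.6105 0.463 ] [0.0741 0.0748 0.136  0.1353]
knob [0.57159659 0.0913452  0.04554156] 0.0015892627251857543 hold frame -0.00027574630469784367 0.06443751645986386 27.0 1.5
[ 0.51452078 -0.19548003  0.23326858] [0.23460707 0.24638615 1.14180112] 35.4667
```

```bash
python3 -c "
from plant import *
print(sign_off())"
```

```text
the job is handed in; nothing more can be done
None
```

The job is handed in: the board lies in the holder between the guides and up to the end stop, and the drop bar is level in its keeper. On the way, the gripper closed on the board mid-carton by mistake, briefly lifted it, and did the last 26 mm of the slide holding it.

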